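# Make up a compression fitting: finger-tight plus one flat

## Task

Blank off the spare outlet of the bench's air manifold: with the gripper, run the loose brass compression nut on the capped copper tail down clockwise until it is just finger-tight on its olive. Then take the spanner and, with its larger jaw, turn the nut one flat further (a sixth of a turn) and no more, and lay the spanner back flat on its wooden rest. Do not use the spanner before the nut is finger-tight, do not strain the nut past finger-tight with the gripper, and leave the other things on the bench where they are.

Things in the scene. Friction and masses are not known exactly. Their poses are not given: they have to be found in the camera images.
- nut: loose hexagonal brass nut, 32 mm across flats, 22 mm high, on an upright thread; origin at its centre, z up, x square to a flat, turning with it. Clockwise from above tightens (lead only 2 mm a turn). Starts 0.5 to 2.1 rad short of finger-tight, how far is unknown: runs freely (0.05 N m), then stops firmly on the olive; from there 0.45 N m, rising to 0.7 N m after one flat, turns it on. Stays where it is left
- tail_top (a point): point on the nut's axis 37 mm above the nut's centre: the top of the fixed, capped copper tail, 22 mm in diameter, that stands up through the nut. Below the nut, from 12 mm under its centre down to the bar at 45 mm under its centre, is a fixed brass body under 30.5 mm wide
- manifold: fixed aluminium square-bar air manifold: bar 50 x 300 mm, top 60 mm above the bench, length along its y axis; origin on the bench under its middle. Outlets on top at y = -100, 0, +100 mm: one carries the nut's fitting, the others a plug and a nipple up to 27 mm above the bar. Valve and inlet pipe continue it to y = +285 mm, up to 70 mm above the bench
- spanner: loose double-ended flat steel spanner, 0.36 kg, 230 mm long, 8 mm thick, lying flat; origin at the underside, mid-handle, x along it to the larger jaw, z up. Handle 22 mm wide from x = -59 to +59 mm. Larger jaw: straight slot 33.6 mm wide, open to +x, head 61 mm wide. The smaller jaw (24.6 mm, open to -x, head 46 mm wide) does not fit the nut
- spanner_grip (a point): balance point of the spanner, in the middle of the handle's width and thickness, 10 mm from spanner towards the larger jaw: the place to grip it across its 22 mm width; same axes as spanner
- spanner_jaw (a point): centre of the larger jaw, half-way up its thickness, 85 mm from spanner_grip along x: where the nut's axis is when the nut is fully home in the jaw; the slot's floor is 19 mm behind it (towards the handle), the rounded tips end 24 mm in front of it; on the nut it has about 5 degrees of play either way
- rest: fixed wooden tool rest: base board 190 x 110 mm, 8 mm thick, with two battens across it (along y, 18 mm wide, at x = -55 and +55 mm) whose tops are 42 mm above the bench; origin on the bench under its middle. The spanner lies across both battens along the rest's x axis, its larger jaw towards +x
- gouge: bystander: wood-turning gouge with a wooden handle, 325 mm long, 25 mm thick, lying on the bench
- elbow: bystander: spare brass elbow, about 50 mm, 31 mm high
- paste_tin: bystander: small tin of jointing paste, 66 mm in diameter, 55 mm high
Things that resemble listed ones, but are neither listed nor needed, are in the scene too. Several things have the shape of the spanner; the one meant has the colours described above.

How it is judged:
On the way, in this order (a step that is already met when the one before it is completed fails the run):
1. the nut is run down finger-tight (within 10 degrees of its stop on the olive) (z of nut in the frame of manifold below 0.104226 m), for 0.2 s.
2. the nut is turned one flat past finger-tight (46 to 74 degrees) with the spanner on it (z of nut in the frame of manifold between 0.103758 and 0.103917 m and distance between spanner_jaw and nut below 0.02 m), for 0.2 s.
At the end, for the whole second after the job is handed in: The nut stands 46 to 74 degrees (one flat, 60, aimed at) past finger-tight; the spanner lies flat and still across both battens of its rest, its balance point over the board: within 50 mm of the rest's middle across, and from 30 mm short of the middle to 50 mm past it along the rest (z of nut in the frame of manifold between 0.103758 and 0.103917 m and x of spanner_grip in the frame of rest between -0.03 and 0.05 m and y of spanner_grip in the frame of rest between -0.05 and 0.05 m and z of spanner_grip in the frame of rest between 0.041 and 0.051 m and angle between spanner's own z axis and vertical below 0.1 rad and linear speed of spanner below 0.02 m/s); the robot touches nothing.
It fails at once if the spanner is put on the nut while the nut is still more than 20 degrees short of finger-tight (contact force between spanner and nut above 0.5 N and z of nut in the frame of manifold above 0.104283 m).
It fails at once if the gripper strains the nut: it bears on the nut with the nut more than 12 degrees past finger-tight (contact force between the fingers and nut above 2 N and z of nut in the frame of manifold below 0.104105 m).
It fails at once if the nut is overtightened: more than 83 degrees past finger-tight (z of nut in the frame of manifold below 0.10371 m).
It fails at once if a bystander is moved by more than 20 mm (distance of any of gouge, elbow, paste_tin from where it was at the start of the episode above 0.02 m).
It also fails if it takes over 72 s, if anything falls off the work surface, if the arm or the gripper's body presses on something with over 40 N, if the wrist force passes 120 N, or if a joint passes its speed limit or range.

## Robot

A 6-joint arm with a two-finger parallel gripper is mounted at the origin on the work surface. World frame = base frame: x ahead of the robot, y to its left, z up, the work surface at z = 0. Lengths are in m, angles in rad, forces in N, time in s.
With the tool pointing down it reaches from about 0.375 to 0.975 m from the base axis. Payload 3.8 kg.
Tool frame: the origin (TCP) lies between the finger pads; the fingertips stand 22 mm ahead of it and the grasp point (between the pads) lies 3 mm ahead of it; z points along the fingers, y is the direction in which the jaws open and shut (so a half turn about z gives the same grasp; the last joint's range is limited). The gripper opens to 85 mm and grips with 20 to 120 N. Pads are 22 mm wide; open, the fingers measure 114 mm over their backs; the gripper's body (76 mm by 85 mm) begins 54 mm behind the grasp point. The pads swing forward as they close: fully open they stand 13 mm farther back than shut.
Start: joints at [-1.381, 0.264, 1.604, -0, 1.274, -0.037], TCP at [0.152, -0.658, 0.253] pointing down, gripper open.
Joint ranges: [-2.63, 2.63], [-0.94, 2.18], [0.31, 2.57], [-1.31, 4.45], [0, 2.66], [-2.55, 2.55]. Speed limits (rad/s): [2.57, 2.57, 3.14, 3.14, 3.14, 3.14].

## Interface

Orientations are given as a rotation vector (axis times angle).
In Python, from workcell import * gives the robot as it stands.
- The arm moves only by the tool step_arm, never from a script. Its argument "motion" is a list that holds one entry, the list of rows, each a list of 7 numbers: the finger opening in m, from 0 to 0.0854, then the shift along the world's x, y, z in m, then the turn, a rotation vector about the world's x, y, z in degrees. A call has exactly 8 rows; each row is the pose to reach, as a shift and turn from the pose measured when the call began; what a row does not reach only later rows make up. A row lasts 1/8 s, in which the tool goes at most 62.5 mm and 10.7 degrees, less where a joint would pass 70% of its speed; a pose out of reach is approached as far as the arm can. A call with a gripper value outside its range is refused whole. The fingers move at their own pace and stop on an object; "newtons" is the grip in N (left out, the last holds). Time passes only in rows, so rows that repeat a pose let the fingers close, or fill a call up. It gives the time, the measured TCP pose, the force and the opening at its end, in the units of the state.
- read_state(): the state, without advancing time (a new reading comes with each control period).
- read_camera(name): name is "side" or "top" or "wrist"; returns (picture, depth): 400x640x3 uint8, blue, green, red; 400x640 float32, m along the optical axis (not along the pixel's ray), 0 where there is no reading.
- get_calibration(name): a dict with "K" (3x3 intrinsics, pixels), "dist_coeffs" ([k1, k2, p1, p2, k3] as OpenCV has them; the pictures are not rectified), "world_from_camera" (4x4, takes a point from camera to world coordinates). Camera axes: x right, y down, z forward; pixel columns grow to the right and rows downward; lengths in m; the calibration is good to about 2 mm. A picture is of the moment at which its call begins: read the wrist's pose just before it. get_calibration takes no time and is no camera call; for the wrist camera it gives the pose at the moment of the call.
- finish_job(): hands the job in, once; it reports no verdict.
Trained networks look in the newest picture that a camera, given by its name, has taken for a name from the list of things; names that differ only in an ending like _2 or _b are one class to them, and where a whole thing is asked for, a point or a joint stands for the part that bears it (a point fixed in the world has none). Each returns a list of dicts, best first, with "score" (0 to 1); they miss things now and then, are a little off and sometimes report something else, mostly with a low value. They report only what shows in the picture. A call takes as long as a camera call. They do not tell look-alikes from the thing itself.
- spot_in(camera, thing): "xyz" ([x, y, z] in m, in the coordinates of the camera as it stood for that picture, good to about 4 mm: the middle of the surface that is visible of it).
- regions_of(camera, thing): "region" (400x640 bool, what is visible of it).
The state is a dict: "time": time; "q": joint angles; "joint_vel": joint speeds; "joint_torque": joint torques, N m; "tool_pos": TCP position; "tcp_rot": TCP orientation; "wrist_force": force on the tool from outside, world axes, zero at the start; "torque": the same for the moment, N m; "width": opening from 0.0 (shut) to 1.0 (fully open).
Only numpy, scipy, OpenCV 4.12 (cv2) and the standard library are available. Lean on these libraries where they do the work, as an engineer would, in place of code of your own. Each camera call takes 0.05 s, during which the arm holds its last target. There are 200 camera calls.

## Working session

There is one attempt and no reset: what is moved stays moved. The work goes in short steps, Python scripts to look and compute and a tool call to move; the robot and the scene stay as the last step left them, time stands still between calls to the robot, and variables do not carry over. Pictures are saved under pics/ and viewed, on a budget of 10 in all, crops included, one or two more only if the job needs it, and the job is handed in when it is done.

Besides the shell and the picture viewer there is one more tool, called after ">>>" as name(argument=value, ...) on one line, values as JSON. step_arm: Moves the arm, as the interface text tells. Its arguments: {"type":"object","properties":{"motion":{"type":"array"},"newtons":{"type":"number"}},"required":["motion"]}

```bash
mkdir -p pics
cat > h.py <<'E'
from workcell import *
import numpy as np, cv2
from scipy.spatial.transform import Rotation as R
def w(cam,p,T=None):
    T=get_calibration(cam)["world_from_camera"] if T is None else T
    T=np.array(T); return T[:3,:3]@np.array(p)+T[:3,3]
def cloud(cam,depth,mask=None,T=None):
    c=get_calibration(cam); K=np.array(c["K"],float); D=np.array(c["dist_coeffs"],float)
    m=depth>0
    if mask is not None: m&=mask
    v,u=np.nonzero(m)
    n=cv2.undistortPoints(np.stack([u,v],1).astype(np.float64)[:,None],K,D)[:,0]
    d=depth[m][:,None]
    P=np.hstack([n*d,d]); T=np.array(c["world_from_camera"] if T is None else T)
    return P@T[:3,:3].T+T[:3,3], np.stack([u,v],1)
def px(cam,P):
    c=get_calibration(cam);T=np.linalg.inv(np.array(c["world_from_camera"]))
    r=cv2.Rodrigues(T[:3,:3])[0]
    return cv2.projectPoints(np.array(P,float).reshape(-1,1,3),r,T[:3,3],np.array(c["K"],float),np.array(c["dist_coeffs"],float))[0][:,0]
E
python3 - <<'E'
from h import *
np.set_printoptions(precision=4,suppress=True)
for c in ["top","side"]:
    im,d=read_camera(c); cv2.imwrite(f"pics/{c}0.png",im); np.save(f"{c}0.npy",d)
    for t in ["nut","manifold","spanner","rest","gouge","elbow","paste_tin"]:
        for o in spot_in(c,t)[:4]: 
            p=w(c,o["xyz"]); print(c,t,round(o["score"],2),p,px(c,p)[0].round())
s=read_state(); print(s)
E
```

```text
top nut 0.59 [0.588  0.0804 0.1175] [290. 169.]
top nut 0.47 [0.8116 0.1638 0.0198] [270. 109.]
top manifold 0.73 [0.5791 0.1309 0.0635] [276. 176.]
top spanner 0.67 [ 0.2059 -0.3953  0.0107] [444. 299.]
top rest 0.74 [ 0.5084 -0.2637  0.0058] [399. 202.]
top gouge 0.72 [0.5875 0.0824 0.1187] [289. 169.]
top gouge 0.63 [0.8106 0.1632 0.0217] [270. 109.]
top elbow 0.7 [0.3733 0.3562 0.0325] [203. 241.]
top paste_tin 0.59 [ 0.7125 -0.1904  0.0552] [378. 136.]
side nut 0.27 [0.8152 0.1644 0.0167] [210. 202.]
side manifold 0.9 [0.5695 0.1772 0.0471] [257. 229.]
side spanner 0.67 [ 0.5096 -0.2801  0.0438] [384. 179.]
side rest 0.56 [ 0.4847 -0.2494  0.0072] [383. 195.]
side gouge 0.74 [0.8159 0.1663 0.0126] [210. 203.]
side elbow 0.92 [0.358  0.36   0.0296] [251. 316.]
side paste_tin 0.72 [0.5681 0.1766 0.046 ] [258. 229.]
{'time': 0.8, 'q': array([-1.3809,  0.2638,  1.604 ,  0.    ,  1.2737, -0.0369]), 'joint_vel': array([-0.0007, -0.0003, -0.0006, -0.0003, -0.001 ,  0.0023]), 'joint_torque': array([  0.0005, -51.4977, -36.7695,   0.    ,   0.0005,   0.    ]), 'tool_pos': array([ 0.1518, -0.6577,  0.2533]), 'tcp_rot': array([3.1213, 0.3555, 0.    ]), 'wrist_force': array([0.3917, 0.1505, 0.4997]), 'torque': array([-0.0033,  0.0087,  0.0086]), 'width': 0.9979989415891439}
```

View pics/top0.png

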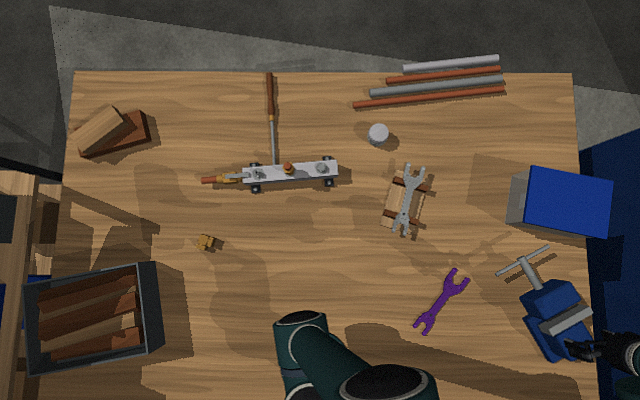

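View pics/side0.png

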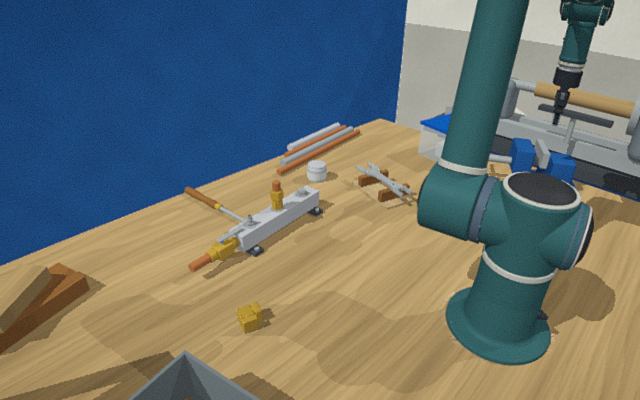

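Run:
```python
from h import *
np.set_printoptions(precision=4,suppress=True)
d=np.load("top0.npy"); P,uv=cloud("top",d)
# bar
m=(abs(P[:,2]-.06)<.006)&(P[:,0]>.4)&(P[:,0]<.75)&(P[:,1]>-.1)&(P[:,1]<.4)
r=cv2.minAreaRect(P[m][:,:2].astype(np.float32)); print("bar",m.sum(),r,P[m].mean(0),np.median(P[m][:,2]))
for lo,hi in [(.075,.1),(.1,.125),(.125,.16)]:
    m=(P[:,2]>lo)&(P[:,2]<hi)&(P[:,0]>.4)&(P[:,0]<.75)&(P[:,1]>-.1)&(P[:,1]<.4)
    if m.sum(): print(lo,m.sum(),P[m].min(0),P[m].max(0),P[m].mean(0))
# region around rest
m=(P[:,0]>.35)&(P[:,0]<.67)&(P[:,1]>-.45)&(P[:,1]<-.1)&(P[:,2]>.035)&(P[:,2]<.06)
r=cv2.minAreaRect(P[m][:,:2].astype(np.float32)); print("rest hi",m.sum(),r,P[m].mean(0));
```

```text
bar 1332 ((0.5910847783088684, 0.11894851922988892), (0.05116809904575348, 0.3645194172859192), 5.746440410614014) [0.5925 0.0916 0.0602] 0.06022697132782384
0.075 52 [ 0.5739 -0.0228  0.0752] [0.6146 0.2706 0.0992] [0.5939 0.081  0.0801]
0.1 62 [0.5781 0.0691 0.1024] [0.6109 0.1025 0.1222] [0.5902 0.0839 0.1144]
0.125 51 [0.5839 0.076  0.126 ] [0.6052 0.0967 0.1462] [0.5933 0.0861 0.1399]
rest hi 991 ((0.5142062902450562, -0.27998456358909607), (0.11000868678092957, 0.2281130850315094), 73.6974105834961) [ 0.5146 -0.2802  0.0479]
```

The steel spanner lies on its rest (top view 408,200), with the purple one a decoy at (440,300). The nut and tail are on the middle outlet at (289,168). Next I check the wrist camera mounting, then move.

Run:
```python
from h import *
np.set_printoptions(precision=4,suppress=True)
s=read_state(); T=np.eye(4);T[:3,:3]=R.from_rotvec(s["tcp_rot"]).as_matrix();T[:3,3]=s["tool_pos"]
c=get_calibration("wrist"); print(np.linalg.inv(T)@np.array(c["world_from_camera"])); print(np.array(c["K"]),c["dist_coeffs"])
d=np.load("top0.npy"); P,uv=cloud("top",d)
m=(P[:,0]>.35)&(P[:,0]<.67)&(P[:,1]>-.45)&(P[:,1]<-.1)&(P[:,2]>.044)&(P[:,2]<.06)
q=P[m]; e=np.linalg.eigh(np.cov(q[:,:2].T))[1][:,1]; a=(q[:,:2]-q[:,:2].mean(0)); t=a@e; n=a@[-e[1],e[0]]
print(e,q.mean(0),q[:,2].mean())
for lo in np.arange(-.13,.13,.02):
    k=(t>lo)&(t<lo+.02)
    if k.sum(): print(round(lo+.01,3),k.sum(),n[k].min().round(3),n[k].max().round(3),(lo+.01)*e+q.mean(0)[:2])
m=(P[:,0]>.35)&(P[:,0]<.67)&(P[:,1]>-.45)&(P[:,1]<-.1)&(P[:,2]>.004)&(P[:,2]<.014)
print("base",cv2.minAreaRect(P[m][:,:2].astype(np.float32)))
```

```text
[[-0.0002 -0.9485 -0.3169  0.0822]
 [ 1.     -0.0001 -0.0005  0.0002]
 [ 0.0004 -0.3169  0.9485 -0.1192]
 [ 0.      0.      0.      1.    ]]
[[300.564    0.     317.2477]
 [  0.     300.564  194.3677]
 [  0.       0.       1.    ]] [-0.0308  0.      0.      0.      0.    ]
[-0.9645  0.2642] [ 0.5159 -0.281   0.0497] 0.04971667765403447
-0.12 2 0.022 0.024 [ 0.6316 -0.3127]
-0.1 55 -0.03 0.03 [ 0.6123 -0.3074]
-0.08 66 -0.031 0.03 [ 0.593  -0.3022]
-0.06 122 -0.051 0.054 [ 0.5737 -0.2969]
-0.04 88 -0.043 0.054 [ 0.5545 -0.2916]
-0.02 47 -0.011 0.011 [ 0.5352 -0.2863]
0.0 43 -0.011 0.01 [ 0.5159 -0.281 ]
0.02 47 -0.011 0.011 [ 0.4966 -0.2757]
0.04 46 -0.011 0.012 [ 0.4773 -0.2705]
0.06 114 -0.057 0.048 [ 0.458  -0.2652]
0.08 86 -0.022 0.039 [ 0.4387 -0.2599]
0.1 47 -0.022 0.023 [ 0.4194 -0.2546]
0.12 14 -0.022 0.023 [ 0.4001 -0.2493]
base ((0.5086854100227356, -0.2754894196987152), (0.31790927052497864, 0.3483720123767853), 0.21761277318000793)
```

>>> step_arm(motion=[[[0.0854,0.028,0.047,0.003,0,0,9],[0.0854,0.055,0.093,0.006,0,0,18],[0.0854,0.083,0.14,0.01,0,0,27],[0.0854,0.11,0.186,0.013,0,0,36],[0.0854,0.138,0.233,0.015,0,0,45],[0.0854,0.166,0.279,0.018,0,0,54],[0.0854,0.193,0.326,0.02,0,0,63],[0.0854,0.221,0.372,0.02,0,0,72]]])

```text
time: 1.8
tool_pos: [0.3735, -0.2843, 0.274]
tcp_rot: [2.31, 2.127, 0.001]
wrist_force: [0.8, -0.1, -0.4]
width: 0.997
```

>>> step_arm(motion=[[[0.0854,0.028,0.046,0.001,0,0,9],[0.0854,0.055,0.092,0.003,0,0,18],[0.0854,0.083,0.139,0.004,0,0,27],[0.0854,0.11,0.185,0.006,0,0,36],[0.0854,0.138,0.231,0.006,0,0,45],[0.0854,0.165,0.278,0.006,0,0,54],[0.0854,0.193,0.324,0.006,0,0,63],[0.0854,0.22,0.37,0.006,0,0,72]]])

```text
time: 2.8
tool_pos: [0.5943, 0.0874, 0.2802]
tcp_rot: [0.61, 3.08, 0.002]
wrist_force: [0.5, -1.0, -0.7]
width: 1.002
```

```bash
cat > look.py <<'E'
from h import *
import sys
np.set_printoptions(precision=4,suppress=True)
n=sys.argv[1]
s=read_state(); T=np.array(get_calibration("wrist")["world_from_camera"])
im,d=read_camera("wrist"); cv2.imwrite(f"pics/{n}.png",im); np.savez(n+".npz",im=im,d=d,T=T)
print(s["time"],s["q"],s["tool_pos"],s["tcp_rot"],"F",s["wrist_force"],"M",s["torque"],s["width"])
E
python3 look.py w1
cat > nut.py <<'E'
from h import *
import sys
np.set_printoptions(precision=4,suppress=True)
z=np.load(sys.argv[1]+".npz"); P,uv=cloud("wrist",z["d"],T=z["T"])
near=np.hypot(P[:,0]-.594,P[:,1]-.086)<.045
t=near&(P[:,2]>.135)&(P[:,2]<.15); print("tail",t.sum(),cv2.minEnclosingCircle(P[t][:,:2].astype(np.float32)),np.median(P[t][:,2]))
h=P[near&(P[:,2]>.09)&(P[:,2]<.13)]; print(np.histogram(h[:,2],np.arange(.09,.131,.002))[0])
m=near&(abs(P[:,2]-.1155)<.003); q=P[m]
print("nut top",m.sum(),q.mean(0),cv2.minEnclosingCircle(q[:,:2].astype(np.float32)))
# hex fit: min support width over angle mod 60
hull=cv2.convexHull(q[:,:2].astype(np.float32))[:,0]
best=[]
for a in np.arange(0,60,1.):
    sp=[]
    for k in range(3):
        n=np.array([np.cos(np.radians(a+60*k)),np.sin(np.radians(a+60*k))]); x=hull@n
        sp.append((x.max()-x.min(),(x.max()+x.min())/2))
    best.append((sum(v[0] for v in sp),a,[round(v[0]*1e3,1) for v in sp]))
best.sort(key=lambda b:b[0]); print(best[:4])
E
python3 nut.py w1
```

```text
2.8 [ 0.1043  0.1074  1.738   0.0006  1.294  -1.0756] [0.5943 0.0874 0.2802] [0.6101 3.0798 0.0019] F [ 0.4532 -0.9844 -0.7302] M [ 0.0638 -0.0005  0.0071] 1.0018322310985197
tail 434 ((0.5959881544113159, 0.08862029761075974), 0.010796803049743176) 0.14044170558336821
[  0   9  15  16   6  16  14  10  16  12  14  64 283  49   9  12  12  12
   9  17]
nut top 389 [0.5907 0.0907 0.115 ] ((0.5963048338890076, 0.08876757323741913), 0.018316203728318214)
[(np.float64(0.09646130673335626), np.float64(1.0), [np.float64(32.2), np.float64(32.0), np.float64(32.3)]), (np.float64(0.09654499997212435), np.float64(2.0), [np.float64(32.3), np.float64(31.9), np.float64(32.3)]), (np.float64(0.09669027597108013), np.float64(0.0), [np.float64(32.2), np.float64(32.2), np.float64(32.3)]), (np.float64(0.09689028513223003), np.float64(3.0), [np.float64(32.6), np.float64(32.1), np.float64(32.2)])]
```

>>> step_arm(motion=[[[0.0854,0.0017,0.0013,-0.04,0,0,-6.6],[0.0854,0.0017,0.0013,-0.08,0,0,-6.6],[0.0854,0.0017,0.0013,-0.12,0,0,-6.6],[0.0854,0.0017,0.0013,-0.15,0,0,-6.6],[0.0854,0.0017,0.0013,-0.172,0,0,-6.6],[0.0854,0.0017,0.0013,-0.173,0,0,-6.6],[0.03,0.0017,0.0013,-0.173,0,0,-6.6],[0.03,0.0017,0.0013,-0.173,0,0,-6.6]]], newtons=30)

```text
time: 3.85
tool_pos: [0.5999, 0.0943, 0.1087]
tcp_rot: [0.775, 3.038, 0.012]
wrist_force: [0.9, 0.2, 0.1]
width: 0.604
```

>>> step_arm(motion=[[[0.02,0,0,0,0,0,0],[0.02,0,0,0,0,0,0],[0.02,0,0,0,0,0,0],[0.02,0,0,0,0,0,0],[0.02,0,0,0,0,0,0],[0.02,0,0,0,0,0,0],[0.02,0,0,0,0,0,0],[0.02,0,0,0,0,0,0]]])

```text
time: 4.85
tool_pos: [0.5966, 0.0884, 0.1102]
tcp_rot: [0.773, 3.043, -0.006]
wrist_force: [-12.6, -20.0, 14.0]
width: 0.367
```

```bash
cat > st.py <<'E'
from h import *
np.set_printoptions(precision=4,suppress=True)
s=read_state(); M=R.from_rotvec(s["tcp_rot"]).as_matrix()
print(s["time"],"q6",s["q"][5],s["tool_pos"],"yawx",np.degrees(np.arctan2(M[1,0],M[0,0])),"zax",M[:,2],"F",s["wrist_force"],"M",s["torque"],"tq6",s["joint_torque"][5],s["width"]*85.4)
E
python3 st.py
```

```text
4.85 q6 -0.9625216760504116 [0.5966 0.0884 0.1102] yawx 151.48839243578723 zax [ 0.0006 -0.0041 -1.    ] F [-12.5548 -20.0274  13.9973] M [-3.1343  2.1256  0.0808] tq6 0.07319611497223377 31.318794430230223
```

>>> step_arm(motion=[[[0.02,0,0,0,0,0,0],[0.02,0,0,0,0,0,-4],[0.02,0,0,0,0,0,-8],[0.02,0,0,0,0,0,-12],[0.02,0,0,0,0,0,-16],[0.02,0,0,0,0,0,-20],[0.02,0,0,0,0,0,-24],[0.02,0,0,0,0,0,-24]]], newtons=30)

```text
time: 5.85
tool_pos: [0.5961, 0.0876, 0.1103]
tcp_rot: [1.388, 2.818, -0.009]
wrist_force: [-3.4, -4.1, -0.6]
width: 0.367
```

```bash
python3 st.py
```

```text
5.85 q6 -0.5446096031349283 [0.5961 0.0876 0.1103] yawx 127.54848016195353 zax [-0.0022 -0.0054 -1.    ] F [-3.4292 -4.0808 -0.6191] M [-0.7664  0.3969 -0.0616] tq6 0.18304354045540094 31.369305167979686
```

>>> step_arm(motion=[[[0.02,0,0,0,0,0,-1.5],[0.02,0,0,0,0,0,-3],[0.02,0,0,0,0,0,-4.5],[0.02,0,0,0,0,0,-6],[0.02,0,0,0,0,0,-7.5],[0.02,0,0,0,0,0,-9],[0.02,0,0,0,0,0,-9],[0.02,0,0,0,0,0,-9]]])

```text
time: 6.85
tool_pos: [0.5959, 0.0875, 0.1103]
tcp_rot: [-1.605, -2.7, 0.01]
wrist_force: [-2.9, -4.5, -1.2]
width: 0.371
```

```bash
python3 st.py
```

```text
6.85 q6 -0.3881452337392843 [0.5959 0.0875 0.1103] yawx 118.54691281900882 zax [-0.0034 -0.0052 -1.    ] F [-2.8795 -4.5396 -1.1671] M [-0.658   0.4211 -0.0045] tq6 -0.011750092380680144 31.692947388790174
```

>>> step_arm(motion=[[[0.02,0,0,0,0,0,-1.5],[0.02,0,0,0,0,0,-3],[0.02,0,0,0,0,0,-4.5],[0.02,0,0,0,0,0,-6],[0.02,0,0,0,0,0,-7.5],[0.02,0,0,0,0,0,-9],[0.02,0,0,0,0,0,-9],[0.02,0,0,0,0,0,-9]]])

```text
time: 7.85
tool_pos: [0.5957, 0.0874, 0.1102]
tcp_rot: [-1.813, -2.564, 0.01]
wrist_force: [-2.4, -4.2, -1.5]
width: 0.371
```

```bash
python3 st.py
```

```text
7.85 q6 -0.23085447091055405 [0.5957 0.0874 0.1102] yawx 109.48667485980592 zax [-0.0046 -0.0047 -1.    ] F [-2.4433 -4.2127 -1.5066] M [-0.6832  0.4806 -0.0725] tq6 0.0029105960129527375 31.68674522783247
```

>>> step_arm(motion=[[[0.02,0,0,0,0,0,-1.5],[0.02,0,0,0,0,0,-3],[0.02,0,0,0,0,0,-4.5],[0.02,0,0,0,0,0,-6],[0.02,0,0,0,0,0,-7.5],[0.02,0,0,0,0,0,-9],[0.02,0,0,0,0,0,-9],[0.02,0,0,0,0,0,-9]]])

```text
time: 8.85
tool_pos: [0.5956, 0.0874, 0.1102]
tcp_rot: [-2.009, -2.413, 0.01]
wrist_force: [-3.0, -4.2, -2.2]
width: 0.366
```

```bash
python3 st.py
```

```text
8.85 q6 -0.0736395776446099 [0.5956 0.0874 0.1102] yawx 100.42012528972319 zax [-0.0056 -0.0039 -1.    ] F [-3.0492 -4.1757 -2.153 ] M [-0.6937  0.4616  0.0184] tq6 0.002140328797395341 31.272613127484924
```

>>> step_arm(motion=[[[0.02,0,0,0,0,0,-1],[0.02,0,0,0,0,0,-2],[0.02,0,0,0,0,0,-3],[0.02,0,0,0,0,0,-4],[0.02,0,0,0,0,0,-5],[0.02,0,0,0,0,0,-6],[0.02,0,0,0,0,0,-7],[0.02,0,0,0,0,0,-8]]])

```text
time: 9.85
tool_pos: [0.5954, 0.0873, 0.1101]
tcp_rot: [-2.174, -2.264, 0.011]
wrist_force: [-3.6, -4.1, -0.9]
width: 0.367
```

```bash
python3 st.py
```

```text
9.85 q6 0.06638382981332133 [0.5954 0.0873 0.1101] yawx 92.3388554185898 zax [-0.0066 -0.0032 -1.    ] F [-3.62   -4.1453 -0.9329] M [-0.646   0.4992  0.0658] tq6 -0.08988829795271158 31.32473703121559
```

>>> step_arm(motion=[[[0.02,0,0,0,0,0,-1],[0.02,0,0,0,0,0,-2],[0.02,0,0,0,0,0,-3],[0.02,0,0,0,0,0,-4],[0.02,0,0,0,0,0,-5],[0.02,0,0,0,0,0,-6],[0.02,0,0,0,0,0,-7],[0.02,0,0,0,0,0,-8]]])

```text
time: 10.85
tool_pos: [0.5953, 0.0874, 0.1101]
tcp_rot: [-2.326, -2.107, 0.011]
wrist_force: [-3.2, -3.6, -0.3]
width: 0.366
```

```bash
python3 st.py
```

```text
10.85 q6 0.20540379152088387 [0.5953 0.0874 0.1101] yawx 84.3283395965995 zax [-0.0072 -0.0025 -1.    ] F [-3.2128 -3.6156 -0.3089] M [-0.6961  0.528   0.5031] tq6 0.33196513541042805 31.23369200534281
```

Mz jumped to 0.50 N m, so the stop lies between yaw 92.3° and 84.3°. Releasing and looking.

>>> step_arm(motion=[[[0.07,0,0,0,0,0,0],[0.07,0,0,0,0,0,0],[0.07,0,0,0,0,0,0],[0.07,0,0,0.01,0,0,0],[0.07,0,0,0.05,0,0,0],[0.07,0,0,0.1,0,0,0],[0.07,0,0,0.15,0,0,0],[0.07,0,0,0.17,0,0,0]]])

```text
time: 11.85
tool_pos: [0.5972, 0.0877, 0.2853]
tcp_rot: [2.328, 2.108, -0.001]
wrist_force: [-0.0, -0.4, 0.4]
width: 0.823
```

```bash
python3 look.py w2; python3 nut.py w2; python3 st.py
```

```text
11.85 [ 0.1053  0.1115  1.7243 -0.0016  1.3056  0.2048] [0.5972 0.0877 0.2853] [ 2.3277  2.1078 -0.0011] F [-0.0377 -0.41    0.4334] M [ 0.0448 -0.0148 -0.0199] 0.8228531099079753
tail 420 ((0.5965211391448975, 0.08865240216255188), 0.010947889648377895) 0.14031767695313876
[  0  12  10  14  13  10  12  15  11  14  12 114 240  32   9  11  11   9
  11  13]
nut top 378 [0.5969 0.0941 0.1147] ((0.5964493751525879, 0.08876153826713562), 0.01816735975444317)
[(np.float64(0.09558657169853649), np.float64(55.0), [np.float64(32.2), np.float64(32.0), np.float64(31.4)]), (np.float64(0.09575579109854773), np.float64(54.0), [np.float64(32.5), np.float64(31.9), np.float64(31.4)]), (np.float64(0.09579666051042457), np.float64(56.0), [np.float64(32.0), np.float64(32.1), np.float64(31.6)]), (np.float64(0.0959820751322219), np.float64(53.0), [np.float64(32.8), np.float64(31.7), np.float64(31.5)])]
11.9 q6 0.20480669166487234 [0.5976 0.0877 0.2866] yawx 84.32392660494675 zax [ 0.0018 -0.0014 -1.    ] F [0.5875 0.0932 1.99  ] M [ 0.0552  0.0218 -0.032 ] tq6 0.00014447000012296485 69.8451154673238
```

>>> step_arm(motion=[[[0.06,-0.009,-0.046,0,0,0,10],[0.06,-0.018,-0.092,0,0,0,20],[0.06,-0.027,-0.139,0,0,0,30],[0.06,-0.036,-0.185,-0.01,0,0,40],[0.06,-0.046,-0.232,-0.015,0,0,50],[0.06,-0.055,-0.278,-0.02,0,0,60],[0.06,-0.064,-0.325,-0.025,0,0,70],[0.06,-0.073,-0.371,-0.03,0,0,80.4]]])

```text
time: 12.9
tool_pos: [0.5234, -0.2843, 0.2543]
tcp_rot: [-0.408, -3.114, -0.005]
wrist_force: [1.1, 1.2, 0.5]
width: 0.701
```

```bash
python3 look.py w3; python3 st.py
cat > sp.py <<'E'
from h import *
import sys
np.set_printoptions(precision=4,suppress=True)
z=np.load(sys.argv[1]+".npz"); P,uv=cloud("wrist",z["d"],T=z["T"])
m=(P[:,0]>.35)&(P[:,0]<.68)&(P[:,1]>-.45)&(P[:,1]<-.1)&(P[:,2]>.0455)&(P[:,2]<.06)
q=P[m][:,:2]; e=np.array([.9645,-.2642]); c=q.mean(0)
for _ in range(3):
    n=np.array([-e[1],e[0]]); a=q-c; h=abs(a@e)<.05
    k=h&(abs(a@n)<.02); f=cv2.fitLine(q[k].astype(np.float32),cv2.DIST_HUBER,0,.01,.01).ravel(); e=f[:2]*np.sign(f[0]); c=f[2:]
n=np.array([-e[1],e[0]]); a=q-c; t=a@e; s=a@n
print("yaw",np.degrees(np.arctan2(e[1],e[0])),"line pt",c,"z",np.median(P[m][:,2]),"t",np.percentile(t,[0,.2,99.8,100]))
for lo in np.arange(-.14,.14,.01):
    k=(t>=lo)&(t<lo+.01)
    if k.sum()>3: print(round(lo,3),k.sum(),s[k].min().round(4),s[k].max().round(4))
mid=(t.min()+t.max())/2; print("origin",c+mid*e,"grip",c+(mid+.01)*e)
E
python3 sp.py w3
```

```text
12.9 [-0.5408  0.1155  1.7769  0.0025  1.2513 -1.8515] [ 0.5234 -0.2843  0.2543] [-0.4084 -3.1139 -0.0048] F [1.0709 1.1835 0.4815] M [ 0.0054 -0.0258  0.0127] 0.7014343721141838
12.95 q6 -1.8619371757006522 [ 0.5218 -0.2895  0.2535] yawx 165.38728077603344 zax [-0.0027 -0.0011 -1.    ] F [-0.0481 -3.9365  0.6547] M [-0.0628  0.0187 -0.0467] tq6 -0.24087650701403618 60.1661693173288
yaw -14.913452 line pt [ 0.4989 -0.2749] z 0.04859076765738346 t [-0.0971 -0.0961  0.1291  0.1309]
-0.1 150 -0.0231 0.0228
-0.09 237 -0.0231 0.0232
-0.08 205 -0.0224 0.0232
-0.07 384 -0.0227 0.0225
-0.06 405 -0.0217 0.0225
-0.05 396 -0.0219 0.0219
-0.04 279 -0.0168 0.0167
-0.03 189 -0.0106 0.0107
-0.02 210 -0.0107 0.0108
-0.01 189 -0.0108 0.0109
0.0 188 -0.0109 0.011
0.01 178 -0.011 0.01
0.02 170 -0.01 0.0101
0.03 160 -0.0101 0.0102
0.04 165 -0.0102 0.0126
0.05 232 -0.0183 0.0185
0.06 306 -0.0242 0.0244
0.07 387 -0.028 0.0282
0.08 366 -0.0305 0.0297
0.09 219 -0.0296 0.0298
0.1 170 -0.0298 0.0301
0.11 173 -0.0301 0.0304
0.12 149 -0.0303 0.0294
0.13 8 -0.0255 0.0258
origin [ 0.5152 -0.2793] grip [ 0.5249 -0.2819]
```

View pics/w3.png

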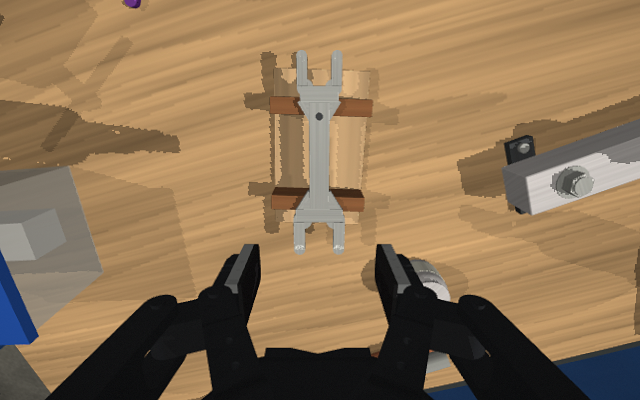

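>>> step_arm(motion=[[[0.05,0.001,0.002,-0.03,0,0,0],[0.05,0.003,0.006,-0.08,0,0,0],[0.05,0.003,0.007,-0.12,0,0,0],[0.05,0.003,0.007,-0.14,0,0,0],[0.05,0.003,0.007,-0.15,0,0,0],[0.05,0.003,0.007,-0.15,0,0,0],[0.05,0.003,0.007,-0.15,0,0,0],[0.05,0.003,0.007,-0.15,0,0,0]]])

```text
time: 13.95
tool_pos: [0.5258, -0.2831, 0.1052]
tcp_rot: [0.4, 3.116, -0.004]
wrist_force: [-0.3, -0.2, 0.9]
width: 0.585
```

```bash
python3 st.py
```

```text
13.95 q6 -1.8484351490193203 [ 0.5258 -0.2831  0.1052] yawx 165.38102072442624 zax [-0.0002 -0.0026 -1.    ] F [-0.3451 -0.1862  0.9417] M [ 0.0215  0.0139 -0.0091] tq6 0.0006041045526217204 49.996626265867896
```

>>> step_arm(motion=[[[0.05,-0.001,0.001,-0.03,0,0,-0.4],[0.05,-0.001,0.001,-0.05,0,0,-0.4],[0.05,-0.001,0.001,-0.056,0,0,-0.4],[0.01,-0.001,0.001,-0.056,0,0,-0.4],[0.01,-0.001,0.001,-0.056,0,0,-0.4],[0.01,-0.001,0.001,-0.056,0,0,-0.4],[0.01,-0.001,0.001,-0.056,0,0,-0.4],[0.01,-0.001,0.001,-0.056,0,0,-0.4]]], newtons=90)

```text
time: 14.95
tool_pos: [0.5254, -0.2824, 0.05]
tcp_rot: [0.41, 3.113, -0.005]
wrist_force: [-0.5, -0.4, 3.3]
width: 0.234
```

```bash
python3 st.py
```

```text
14.95 q6 -1.8404970494250403 [ 0.5254 -0.2824  0.05  ] yawx 164.9830673424293 zax [ 0.0011 -0.0034 -1.    ] F [-0.4718 -0.3866  3.3057] M [-0.0058  0.0109 -0.0018] tq6 0.009718540823087096 19.979185351612433
```

>>> step_arm(motion=[[[0.01,0,0,0.03,0,0,0],[0.01,0,0.01,0.08,0,0,3],[0.01,-0.01,0.06,0.11,0,0,10],[0.01,-0.02,0.115,0.11,0,0,17],[0.01,-0.033,0.17,0.11,0,0,24],[0.01,-0.045,0.225,0.11,0,0,31],[0.01,-0.056,0.28,0.11,0,0,37],[0.01,-0.061,0.311,0.11,0,0,39.3]]])

```text
time: 15.95
tool_pos: [0.4623, 0.0308, 0.1588]
tcp_rot: [-0.666, 3.07, -0.002]
wrist_force: [-0.7, -0.4, -3.4]
width: 0.232
```

>>> step_arm(motion=[[[0.01,0,0,0,0,0,0],[0.01,0,0,0,0,0,0],[0.01,0,0,-0.02,0,0,0],[0.01,0,0,-0.04,0,0,0],[0.01,0,0,-0.052,0,0,0],[0.01,0,0,-0.052,0,0,0],[0.01,0,0,-0.052,0,0,0],[0.01,0,0,-0.052,0,0,0]]])

```text
time: 16.95
tool_pos: [0.4632, 0.0307, 0.1078]
tcp_rot: [-0.665, 3.068, -0.003]
wrist_force: [0.8, 0.0, -4.0]
width: 0.237
```

```bash
python3 look.py w4; python3 st.py
python3 - <<'E'
from h import *
im,d=read_camera("side"); cv2.imwrite("pics/s4.png",cv2.resize(im[150:300,180:420],None,fx=3,fy=3))
a=cv2.imread("pics/w4.png"); cv2.imwrite("pics/w4b.png",np.hstack([cv2.resize(a,(640,400))]))
E
```

```text
16.95 [ 0.0136  0.0056  2.1856 -0.0017  0.9479 -1.9834] [0.4632 0.0307 0.1078] [-0.6654  3.0681 -0.0029] F [ 0.8303  0.0419 -4.0351] M [0.0117 0.035  0.0099] 0.23732358330727538
17.0 q6 -1.9834146631083558 [0.4631 0.0308 0.1077] yawx -155.51655419266973 zax [ 0.0024 -0.0014 -1.    ] F [ 0.2874  0.7278 -3.6161] M [ 0.0452  0.0106 -0.0322] tq6 -0.00020851057797699468 20.41564578259171
```

View pics/w4.png

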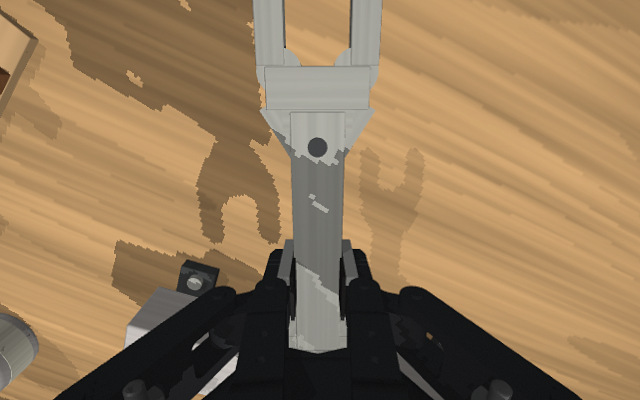

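```bash
cat > sp2.py <<'E'
from h import *
import sys
np.set_printoptions(precision=4,suppress=True)
z=np.load(sys.argv[1]+".npz"); P,uv=cloud("wrist",z["d"],T=z["T"])
s=read_state(); M=R.from_rotvec(s["tcp_rot"]).as_matrix(); L=(P-s["tool_pos"])@M   # tool frame
m=(abs(L[:,1])<.035)&(L[:,0]>.02)&(L[:,0]<.15)&(abs(L[:,2])<.015)
L=L[m]; A=np.c_[L[:,:2],np.ones(len(L))]; print("plane z=ax+by+c",np.linalg.lstsq(A,L[:,2],rcond=None)[0])
for lo in np.arange(.02,.15,.01):
    k=(L[:,0]>=lo)&(L[:,0]<lo+.01)
    if k.sum()>3: print(round(lo,2),k.sum(),L[k][:,1].min().round(4),L[k][:,1].max().round(4),L[k][:,2].mean().round(4),L[k][:,0].max().round(4))
E
python3 sp2.py w4
python3 - <<'E'
from h import *
np.set_printoptions(precision=4,suppress=True)
P,uv=cloud("top",read_camera("top")[1]) 
m=(P[:,2]>.095)&(P[:,2]<.125)&(P[:,0]>.5)&(P[:,0]<.57)&(P[:,1]>.0)&(P[:,1]<.12)
print(m.sum(),P[m].min(0),P[m].max(0)); 
e=np.array([np.cos(np.radians(24.5)),np.sin(np.radians(24.5))]);q=P[m][:,:2]-[.5962,.0885]
print(np.c_[q@e,q@[-e[1],e[0]],P[m][:,2]])
E
```

```text
plane z=ax+by+c [ 0.0038 -0.0023  0.0011]
0.02 1034 -0.0114 0.0106 0.0012 0.03
0.03 1104 -0.0115 0.0105 0.0012 0.04
0.04 1195 -0.0115 0.0104 0.0012 0.05
0.05 1353 -0.0141 0.0128 0.0012 0.06
0.06 2125 -0.02 0.0192 0.0014 0.07
0.07 2787 -0.0233 0.0221 0.0014 0.0798
0.08 3176 -0.0238 0.0222 0.0013 0.09
0.09 2330 -0.0241 0.0225 0.0014 0.1
0.1 1951 -0.0241 0.0229 0.0015 0.11
0.11 569 -0.0236 0.0226 0.0016 0.1139
1 [0.5644 0.0516 0.105 ] [0.5644 0.0516 0.105 ]
[[-0.0443 -0.0204  0.105 ]]
```

>>> step_arm(motion=[[[0.01,0.0008,-0.0017,0,0,0,-0.1],[0.01,0.0008,-0.0017,0,0,0,-0.1],[0.01,0.0058,0.0006,0,0,0,-0.1],[0.01,0.0118,0.0033,0,0,0,-0.1],[0.01,0.0178,0.006,0,0,0,-0.1],[0.01,0.0238,0.0088,0,0,0,-0.1],[0.01,0.0299,0.0116,0,0,0,-0.1],[0.01,0.0299,0.0116,0,0,0,-0.1]]])

```text
time: 18.1
tool_pos: [0.4933, 0.0427, 0.1075]
tcp_rot: [-0.664, 3.069, -0.003]
wrist_force: [0.0, -0.5, -4.6]
width: 0.232
```

```bash
python3 st.py
python3 - <<'E'
from h import *
im,d=read_camera("side"); np.save("s5.npy",d); cv2.imwrite("pics/s5.png",cv2.resize(im[150:270,200:360],None,fx=5,fy=5))
E
```

```text
18.1 q6 -1.9588686793983705 [0.4933 0.0427 0.1075] yawx -155.5906593535169 zax [ 0.0022 -0.0013 -1.    ] F [ 0.0054 -0.5379 -4.5668] M [ 0.0307  0.0066 -0.0276] tq6 0.01928905723616481 19.81664672211643
```

View pics/s5.png

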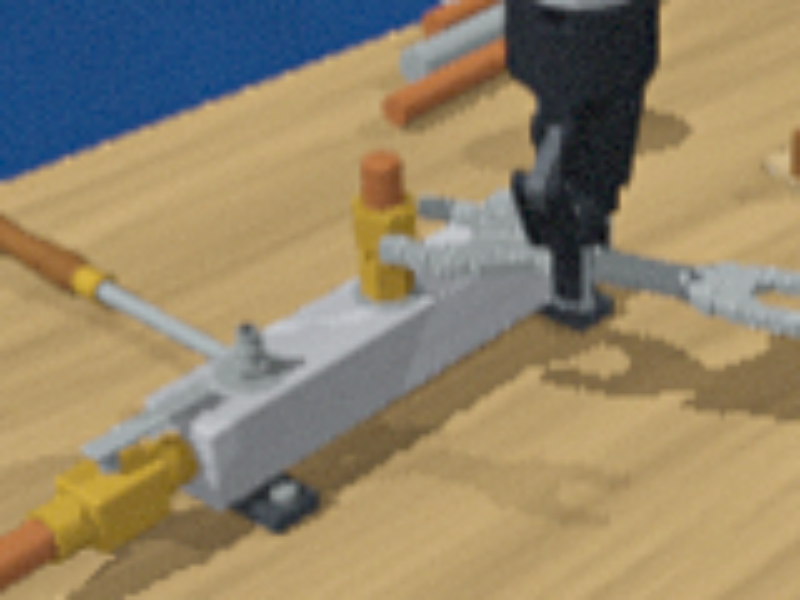

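Tips straddle the nut without any force; sliding on the rest of the way.

>>> step_arm(motion=[[[0.01,0.0036,0.0017,0,0,0,0],[0.01,0.0073,0.0033,0,0,0,0],[0.01,0.0109,0.005,0,0,0,0],[0.01,0.0146,0.0066,0,0,0,0],[0.01,0.0182,0.0083,0,0,0,0],[0.01,0.0209,0.0095,0,0,0,0],[0.01,0.0209,0.0095,0,0,0,0],[0.01,0.0209,0.0095,0,0,0,0]]])

```text
time: 19.15
tool_pos: [0.5139, 0.0521, 0.1075]
tcp_rot: [-0.664, 3.069, -0.003]
wrist_force: [0.3, 0.1, -4.6]
width: 0.234
```

```bash
python3 st.py
```

```text
19.15 q6 -1.9419913301350067 [0.5139 0.0521 0.1075] yawx -155.59295745652292 zax [ 0.0019 -0.0014 -1.    ] F [ 0.2771  0.0612 -4.5729] M [-0.0191 -0.0922 -0.0151] tq6 -0.05062096053734422 20.0186540744247
```

>>> step_arm(motion=[[[0.01,-0.0024,0.0058,0,0,0,-4],[0.01,-0.0043,0.0118,0,0,0,-8],[0.01,-0.0059,0.0178,0,0,0,-12],[0.01,-0.007,0.024,0,0,0,-16],[0.01,-0.0077,0.0302,0,0,0,-20],[0.01,-0.0079,0.0365,0,0,0,-24],[0.01,-0.0077,0.0427,0,0,0,-28],[0.01,-0.0074,0.0459,0,0,0,-30]]])

```text
time: 20.15
tool_pos: [0.5072, 0.097, 0.1077]
tcp_rot: [0.153, 3.135, -0.007]
wrist_force: [3.0, -5.7, -4.5]
width: 0.235
```

```bash
python3 st.py
```

```text
20.15 q6 -1.3259232411671633 [0.5072 0.097  0.1077] yawx 174.40162624518345 zax [ 0.0027 -0.0045 -1.    ] F [ 3.0185 -5.7461 -4.47  ] M [-0.8507 -0.2973  0.0893] tq6 -0.14714222867041826 20.065794787184526
```

>>> step_arm(motion=[[[0.01,0.0008,0.0062,0,0,0,-4],[0.01,0.002,0.0122,0,0,0,-8],[0.01,0.0036,0.0182,0,0,0,-12],[0.01,0.0057,0.0241,0,0,0,-16],[0.01,0.0081,0.0298,0,0,0,-20],[0.01,0.011,0.0353,0,0,0,-24],[0.01,0.0142,0.0406,0,0,0,-28],[0.01,0.0169,0.0444,0,0,0,-31]]])

```text
time: 21.15
tool_pos: [0.5239, 0.1404, 0.1074]
tcp_rot: [0.986, 2.981, -0.012]
wrist_force: [0.3, -4.3, -4.1]
width: 0.234
```

```bash
python3 st.py;python3 look.py w5; python3 sp2.py w5|head -6
```

```text
21.15 q6 -0.706646101581382 [0.5239 0.1404 0.1074] yawx 143.40069308786062 zax [-0.0006 -0.0077 -1.    ] F [ 0.3329 -4.2566 -4.0598] M [-0.7102 -0.2189  0.4711] tq6 -0.0046181693323887885 19.972227023397828
21.15 [ 0.2203  0.1544  2.0245 -0.0089  0.965  -0.7066] [0.5239 0.1404 0.1074] [ 0.9859  2.981  -0.0117] F [ 0.3329 -4.2566 -4.0598] M [-0.7102 -0.2189  0.4711] 0.2338668269718715
plane z=ax+by+c [ 0.0002 -0.0037  0.0013]
0.02 1029 -0.0113 0.0106 0.0013 0.03
0.03 1103 -0.0114 0.0105 0.0013 0.04
0.04 1199 -0.0116 0.0104 0.0013 0.05
0.05 1350 -0.014 0.0123 0.0013 0.06
0.06 2100 -0.0205 0.0182 0.0014 0.07
```

>>> step_arm(motion=[[[0.01,0,0,0,0,0,0],[0.01,0,0,0,0,0,0],[0.01,-0.0021,-0.0033,0,0,0,2.5],[0.01,-0.0042,-0.0065,0,0,0,5],[0.01,-0.0042,-0.0065,0,0,0,5],[0.01,-0.0127,-0.0013,0,0,0,5],[0.01,-0.0298,0.0092,0,0,0,5],[0.01,-0.0468,0.0197,0,0,0,5]]])

```text
time: 22.2
tool_pos: [0.4755, 0.1613, 0.1072]
tcp_rot: [0.859, 3.021, -0.011]
wrist_force: [0.8, 0.7, -3.6]
width: 0.237
```

```bash
python3 st.py
```

```text
22.2 q6 -0.7311672613087374 [0.4755 0.1613 0.1072] yawx 148.27310821484286 zax [-0.0012 -0.0068 -1.    ] F [ 0.8318  0.7301 -3.64  ] M [-0.0222 -0.0389 -0.0148] tq6 -0.24310698732733727 20.202759323350453
```

>>> step_arm(motion=[[[0.01,-0.002,0,0.04,0,0,0],[0.01,0,-0.02,0.09,0,0,2],[0.01,0.006,-0.07,0.1,0,0,4],[0.01,0.013,-0.125,0.1,0,0,7],[0.01,0.02,-0.18,0.1,0,0,9.5],[0.01,0.027,-0.235,0.1,0,0,12],[0.01,0.034,-0.29,0.1,0,0,14],[0.01,0.041,-0.345,0.1,0,0,16.7]]])

```text
time: 23.2
tool_pos: [0.5159, -0.1837, 0.207]
tcp_rot: [0.407, 3.113, -0.009]
wrist_force: [0.8, 0.7, -3.9]
width: 0.232
```

```bash
python3 st.py
```

```text
23.2 q6 -1.6928267886932449 [ 0.5159 -0.1837  0.207 ] yawx 165.0892836927607 zax [ 0.0009 -0.0058 -1.    ] F [ 0.8274  0.7075 -3.9019] M [-0.0119 -0.0109  0.0155] tq6 1.181480772793293 19.772476433088148
```

>>> step_arm(motion=[[[0.01,0.003,-0.035,0,0,0,0],[0.01,0.007,-0.075,-0.01,0,0,0],[0.01,0.0095,-0.0987,-0.04,0,0,0],[0.01,0.0095,-0.0987,-0.08,0,0,0],[0.01,0.0095,-0.0987,-0.12,0,0,0],[0.01,0.0095,-0.0987,-0.135,0,0,0],[0.01,0.0095,-0.0987,-0.135,0,0,0],[0.01,0.0095,-0.0987,-0.135,0,0,0]]])

```text
time: 24.2
tool_pos: [0.527, -0.2827, 0.0741]
tcp_rot: [0.406, 3.11, -0.011]
wrist_force: [0.2, 1.0, -4.2]
width: 0.232
```

```bash
python3 st.py
```

```text
24.2 q6 -1.8392325643246215 [ 0.527  -0.2827  0.0741] yawx 165.11479801669907 zax [ 0.0039 -0.0075 -1.    ] F [ 0.2018  1.0197 -4.2291] M [-0.0269 -0.0048 -0.0141] tq6 0.0029625963361468166 19.791547103661465
```

>>> step_arm(motion=[[[0.01,-0.0015,0,-0.012,0,0,0],[0.01,-0.0015,0,-0.02,0,0,0],[0.01,-0.0015,0,-0.023,0,0,0],[0.01,-0.0015,0,-0.0235,0,0,0],[0.01,-0.0015,0,-0.0235,0,0,0],[0.05,-0.0015,0,-0.0235,0,0,0],[0.05,-0.0015,0,-0.0235,0,0,0],[0.05,-0.0015,0,-0.0235,0,0,0]]])

```text
time: 25.2
tool_pos: [0.526, -0.283, 0.0512]
tcp_rot: [0.406, 3.109, -0.012]
wrist_force: [0.4, 0.4, 0.3]
width: 0.591
```

```bash
python3 st.py
```

```text
25.2 q6 -1.8401911626423268 [ 0.526  -0.283   0.0512] yawx 165.1167327031696 zax [ 0.005  -0.0081 -1.    ] F [0.4296 0.3941 0.2742] M [-0.0196  0.0239 -0.0216] tq6 1.3636081064305472e-05 50.450684135300776
```

Released. Lifting to look at the rest, then on to the nut.

>>> step_arm(motion=[[[0.05,0,0,0.03,0,0,0],[0.05,0,0,0.08,0,0,0],[0.05,0,0,0.13,0,0,0],[0.05,0,0,0.17,0,0,0],[0.05,0,0,0.2,0,0,0],[0.05,0,0,0.2,0,0,0],[0.05,0,0,0.2,0,0,0],[0.05,0,0,0.2,0,0,0]]])

```text
time: 26.2
tool_pos: [0.525, -0.2825, 0.2491]
tcp_rot: [0.407, 3.112, -0.01]
wrist_force: [-0.7, -0.3, -0.7]
width: 0.583
```

```bash
python3 look.py w6; python3 sp.py w6 | egrep "yaw|orig"
python3 - <<'E'
from h import *
np.set_printoptions(precision=4,suppress=True)
z=np.load("w6.npz"); P,uv=cloud("wrist",z["d"],T=z["T"])
m=(P[:,0]>.35)&(P[:,0]<.68)&(P[:,1]>-.45)&(P[:,1]<-.1)
for n,lo,hi in [("batten",.036,.0445),("spanner",.0465,.056),("board",.005,.012)]:
    k=m&(P[:,2]>lo)&(P[:,2]<hi); q=P[k]; e=np.array([np.cos(np.radians(-15)),np.sin(np.radians(-15))]);nn=np.array([-e[1],e[0]]); a=q[:,:2]-[.5249,-.2819]
    t=a@e;s=a@nn; print(n,k.sum(),"t",np.percentile(t,[1,99]),"s",np.percentile(s,[1,99]))
    if n=="batten": print(np.histogram(t,np.arange(-.1,.1,.01))[0])
    if n=="spanner":
        print("tilt",np.linalg.lstsq(np.c_[t,s,np.ones(len(t))],q[:,2],rcond=None)[0])
E
```

```text
26.2 [-0.533   0.1158  1.7864 -0.0048  1.2345 -1.8424] [ 0.525  -0.2825  0.2491] [ 0.4066  3.1124 -0.0095] F [-0.7262 -0.3212 -0.7086] M [ 0.0129 -0.0144  0.0156] 0.5829901042118986
yaw -14.583962 line pt [ 0.5006 -0.2758] z 0.048579992364503166 t [-0.0986 -0.0977  0.1281  0.1299]
origin [ 0.5157 -0.2797] grip [ 0.5253 -0.2822]
batten 2086 t [-0.08    0.0491] s [-0.0548  0.0557]
[  1   0 564 607  22   0   0   0   0   0   0   0  18 492 359  15   0   0
   0]
spanner 5698 t [-0.1208  0.0997] s [-0.0285  0.0286]
tilt [0.0005 0.0016 0.0486]
board 7357 t [-0.1078  0.0769] s [-0.054   0.0552]
```

View pics/w6.png

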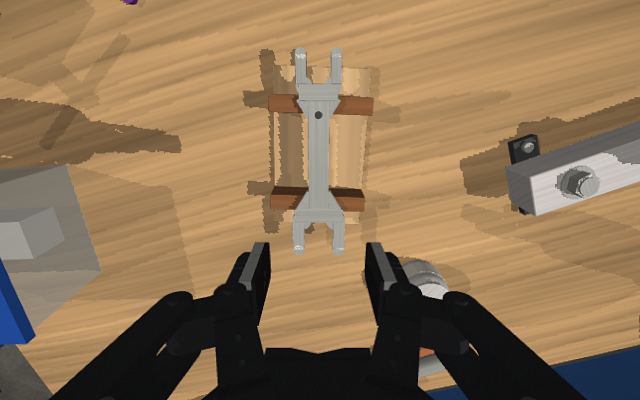

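Spanner lies flat across both battens (320,60 to 320,250), as at the start. Now a check of the nut.

>>> step_arm(motion=[[[0.05,0.01,0.055,0.005,0,0,0],[0.05,0.02,0.11,0.01,0,0,0],[0.05,0.031,0.165,0.02,0,0,0],[0.05,0.042,0.22,0.03,0,0,0],[0.05,0.053,0.275,0.031,0,0,0],[0.05,0.063,0.33,0.031,0,0,0],[0.05,0.071,0.37,0.031,0,0,0],[0.05,0.071,0.37,0.031,0,0,0]]])

```text
time: 27.25
tool_pos: [0.5958, 0.0903, 0.2787]
tcp_rot: [0.401, 3.115, -0.009]
wrist_force: [-0.3, 0.1, -0.2]
width: 0.591
```

```bash
python3 look.py w7; python3 nut.py w7; for i in 1 2 ; do python3 nut.py w$i | tail -1; done
```

```text
27.25 [ 0.1123  0.1138  1.7338 -0.0062  1.2947 -1.2011] [0.5958 0.0903 0.2787] [ 0.4006  3.1153 -0.0094] F [-0.2526  0.0837 -0.1825] M [-0.0145 -0.008   0.0294] 0.5908421103478573
tail 434 ((0.5960806012153625, 0.08868028223514557), 0.01092663872987032) 0.14041287618014728
[  4  12  11  12  16  12  14  13  15  11  16 147 229  21   9  13  11  13
  10  11]
nut top 391 [0.5906 0.0904 0.1144] ((0.5960283875465393, 0.0889757052063942), 0.018216505646705627)
[(np.float64(0.09593137592611772), np.float64(8.0), [np.float64(31.9), np.float64(31.8), np.float64(32.2)]), (np.float64(0.09601479096779808), np.float64(7.0), [np.float64(31.8), np.float64(31.9), np.float64(32.4)]), (np.float64(0.09615525446374473), np.float64(9.0), [np.float64(32.1), np.float64(31.9), np.float64(32.1)]), (np.float64(0.09634488037174699), np.float64(6.0), [np.float64(31.7), np.float64(32.1), np.float64(32.6)])]
[(np.float64(0.09646130673335626), np.float64(1.0), [np.float64(32.2), np.float64(32.0), np.float64(32.3)]), (np.float64(0.09654499997212435), np.float64(2.0), [np.float64(32.3), np.float64(31.9), np.float64(32.3)]), (np.float64(0.09669027597108013), np.float64(0.0), [np.float64(32.2), np.float64(32.2), np.float64(32.3)]), (np.float64(0.09689028513223003), np.float64(3.0), [np.float64(32.6), np.float64(32.1), np.float64(32.2)])]
[(np.float64(0.09558657169853649), np.float64(55.0), [np.float64(32.2), np.float64(32.0), np.float64(31.4)]), (np.float64(0.09575579109854773), np.float64(54.0), [np.float64(32.5), np.float64(31.9), np.float64(31.4)]), (np.float64(0.09579666051042457), np.float64(56.0), [np.float64(32.0), np.float64(32.1), np.float64(31.6)]), (np.float64(0.0959820751322219), np.float64(53.0), [np.float64(32.8), np.float64(31.7), np.float64(31.5)])]
```

Run:
```python
from h import *
def f(n):
    z=np.load(n+".npz"); im=z["im"]; T=z["T"]; c=get_calibration("wrist"); K=np.array(c["K"],float);D=np.array(c["dist_coeffs"],float)
    Ti=np.linalg.inv(T)
    # orthorectify plane z=.1152, 0.1mm... 60mm square -> 390px
    N=390; g=np.linspace(-.03,.03,N); X,Y=np.meshgrid(g,-g); P=np.stack([X+.596,Y+.0887,np.full_like(X,.1150)],-1).reshape(-1,3)
    p=cv2.projectPoints(P,cv2.Rodrigues(Ti[:3,:3])[0],Ti[:3,3],K,D)[0].reshape(N,N,2).astype(np.float32)
    return cv2.remap(im,p[...,0],p[...,1],cv2.INTER_CUBIC)
a=f("w2"); b=f("w7")
def hexo(o,ang,col):
    v=[(195+120.1*np.cos(np.radians(ang+30+60*k)),195-120.1*np.sin(np.radians(ang+30+60*k))) for k in range(6)]
    cv2.polylines(o,[np.int32(v)],True,col,1)
hexo(a,54.5,(255,0,0)); hexo(b,8,(255,0,0)); hexo(b,58.5,(0,255,0))
cv2.imwrite("pics/hx.png",np.hstack([a,b]))
```

```text
(no output)
```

View pics/hx.png

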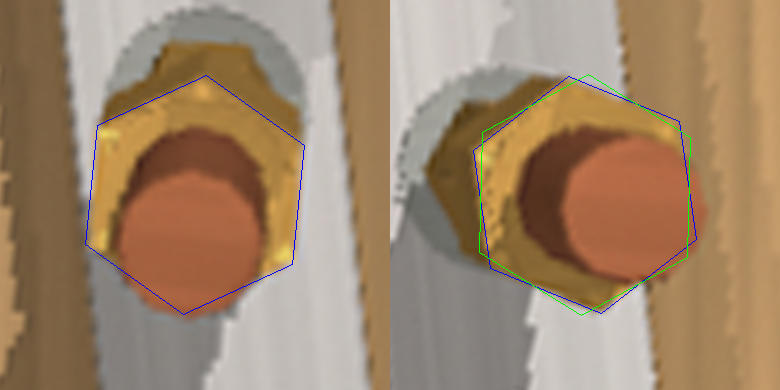

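The nut now stands at about -22° in spanner terms. That is only about 46–54° past the stop, because my retreat was 2 mm off laterally and apparently dragged it back. That is too near the lower limit, so I'll take the spanner again and correct it.

>>> step_arm(motion=[[[0.05,-0.01,-0.055,0,0,0,0],[0.05,-0.02,-0.11,0,0,0,0],[0.05,-0.031,-0.165,0,0,0,0],[0.05,-0.042,-0.22,-0.02,0,0,0],[0.05,-0.053,-0.275,-0.06,0,0,0],[0.05,-0.063,-0.33,-0.11,0,0,0],[0.05,-0.0705,-0.3725,-0.16,0,0,0],[0.05,-0.0705,-0.3725,-0.18,0,0,0]]])

```text
time: 28.3
tool_pos: [0.5224, -0.287, 0.0963]
tcp_rot: [-0.409, -3.113, 0.011]
wrist_force: [-0.4, -0.2, -0.4]
width: 0.588
```

>>> step_arm(motion=[[[0.05,0,0,0,0,0,0],[0.05,0,0,0,0,0,0],[0.05,0,0,0,0,0,0],[0.05,0,0,0,0,0,0],[0.05,0,0,0,0,0,0],[0.05,0,0,0,0,0,0],[0.05,0,0,0,0,0,0],[0.05,0,0,0,0,0,0]]])

```text
time: 29.3
tool_pos: [0.5223, -0.287, 0.0962]
tcp_rot: [-0.409, -3.113, 0.011]
wrist_force: [0.1, 0.1, -0.8]
width: 0.592
```

```bash
python3 st.py
```

```text
29.3 q6 -1.845039287206686 [ 0.5223 -0.287   0.0962] yawx 165.0380213195612 zax [-0.0027 -0.0066 -1.    ] F [ 0.1455  0.0915 -0.7692] M [-0.0385  0.0164  0.0439] tq6 5.206016908232414e-05 50.57701242435253
```

>>> step_arm(motion=[[[0.05,0.0031,0.0048,-0.015,0.38,-0.15,0.3],[0.05,0.0031,0.0048,-0.035,0.38,-0.15,0.3],[0.05,0.0031,0.0048,-0.045,0.38,-0.15,0.3],[0.05,0.0031,0.0048,-0.0455,0.38,-0.15,0.3],[0.01,0.0031,0.0048,-0.0455,0.38,-0.15,0.3],[0.01,0.0031,0.0048,-0.0455,0.38,-0.15,0.3],[0.01,0.0031,0.0048,-0.0455,0.38,-0.15,0.3],[0.01,0.0031,0.0048,-0.0455,0.38,-0.15,0.3]]], newtons=115)

```text
time: 30.3
tool_pos: [0.526, -0.2826, 0.0517]
tcp_rot: [0.401, 3.115, -0.001]
wrist_force: [-1.1, 0.4, 4.0]
width: 0.224
```

```bash
python3 st.py
```

```text
30.3 q6 -1.8494590275552474 [ 0.526  -0.2826  0.0517] yawx 165.34004501468516 zax [ 0.0013 -0.0009 -1.    ] F [-1.0501  0.3919  4.05  ] M [ 0.005   0.0962 -0.0413] tq6 -0.004775428242282942 19.158157561549935
```

>>> step_arm(motion=[[[0.01,0,0,0.03,0,0,0],[0.01,-0.003,0.02,0.08,0,0,0],[0.01,-0.012,0.075,0.12,0,0,-1],[0.01,-0.02,0.13,0.13,0,0,-2],[0.01,-0.029,0.188,0.13,0,0,-3],[0.01,-0.038,0.246,0.13,0,0,-4],[0.01,-0.047,0.304,0.13,0,0,-5],[0.01,-0.055,0.36,0.13,0,0,-6]]])

```text
time: 31.3
tool_pos: [0.4695, 0.0792, 0.1807]
tcp_rot: [0.564, 3.09, -0.001]
wrist_force: [1.5, -0.1, -4.0]
width: 0.228
```

>>> step_arm(motion=[[[0.01,-0.005,0.03,0,0,0,-0.7],[0.01,-0.011,0.06,0,0,0,-1.3],[0.01,-0.011,0.064,-0.01,0,0,-1.3],[0.01,-0.011,0.064,-0.05,0,0,-1.3],[0.01,-0.011,0.064,-0.072,0,0,-1.3],[0.01,-0.011,0.064,-0.073,0,0,-1.3],[0.01,-0.011,0.064,-0.073,0,0,-1.3],[0.01,-0.011,0.064,-0.073,0,0,-1.3]]])

```text
time: 32.3
tool_pos: [0.4597, 0.1431, 0.109]
tcp_rot: [0.6, 3.081, 0.0]
wrist_force: [-0.1, 1.6, -4.0]
width: 0.226
```

```bash
python3 st.py; python3 look.py w8>/dev/null; python3 sp2.py w8|head -9
```

```text
32.3 q6 -0.9348237186180396 [0.4597 0.1431 0.109 ] yawx 157.97687115996914 zax [ 0.0025 -0.0005 -1.    ] F [-0.1069  1.5887 -4.0346] M [ 0.0243 -0.0598 -0.029 ] tq6 -0.0018718976934906095 19.29684513664365
plane z=ax+by+c [ 0.0035 -0.0014  0.0029]
0.02 1004 -0.0107 0.0114 0.0031 0.03
0.03 1069 -0.0105 0.0113 0.003 0.04
0.04 1162 -0.0107 0.0113 0.003 0.05
0.05 1313 -0.0127 0.0133 0.0031 0.06
0.06 2034 -0.0187 0.0198 0.0032 0.07
0.07 2735 -0.0222 0.0231 0.0033 0.0798
0.08 3100 -0.0227 0.0231 0.0031 0.09
0.09 2269 -0.0229 0.0234 0.0032 0.1
```

>>> step_arm(motion=[[[0.01,0.009,-0.0035,0,0,0,0],[0.01,0.018,-0.0071,0,0,0,0],[0.01,0.026,-0.0103,0,0,0,0],[0.01,0.034,-0.0135,0,0,0,0],[0.01,0.042,-0.0167,0,0,0,0],[0.01,0.049,-0.0196,0,0,0,0],[0.01,0.0538,-0.0215,0,0,0,0],[0.01,0.0538,-0.0215,0,0,0,0]]])

```text
time: 33.35
tool_pos: [0.5138, 0.1216, 0.109]
tcp_rot: [0.6, 3.081, 0.0]
wrist_force: [-0.4, -0.7, -3.7]
width: 0.226
```

```bash
python3 st.py
```

```text
33.35 q6 -0.9998886969937745 [0.5138 0.1216 0.109 ] yawx 157.96416945770034 zax [ 0.0026 -0.0003 -1.    ] F [-0.3757 -0.6527 -3.7286] M [-0.0307 -0.0184 -0.0105] tq6 -0.01965173170901835 19.286537658926253
```

>>> step_arm(motion=[[[0.01,0.0006,0.0014,0,0,0,-1],[0.01,0.0012,0.0028,0,0,0,-2],[0.01,0.0019,0.0042,0,0,0,-3],[0.01,0.0026,0.0056,0,0,0,-4],[0.01,0.0032,0.007,0,0,0,-5],[0.01,0.0039,0.0084,0,0,0,-6],[0.01,0.0045,0.0098,0,0,0,-7],[0.01,0.0045,0.0098,0,0,0,-7]]])

```text
time: 34.35
tool_pos: [0.5183, 0.1314, 0.1089]
tcp_rot: [0.787, 3.039, -0.001]
wrist_force: [-0.2, -0.8, -3.4]
width: 0.222
```

```bash
python3 st.py
```

```text
34.35 q6 -0.8605273925054882 [0.5183 0.1314 0.1089] yawx 150.9604602905048 zax [ 0.0023 -0.0009 -1.    ] F [-0.2212 -0.7855 -3.4203] M [-0.1017 -0.0158 -0.0231] tq6 0.05985204828903079 18.99413203277518
```

>>> step_arm(motion=[[[0.01,0.0004,0.0007,0,0,0,-0.5],[0.01,0.0008,0.0013,0,0,0,-1],[0.01,0.0012,0.002,0,0,0,-1.5],[0.01,0.0016,0.0027,0,0,0,-2],[0.01,0.002,0.0033,0,0,0,-2.5],[0.01,0.0023,0.004,0,0,0,-3],[0.01,0.0027,0.0047,0,0,0,-3.5],[0.01,0.0031,0.0053,0,0,0,-4]]])

```text
time: 35.35
tool_pos: [0.5215, 0.1364, 0.109]
tcp_rot: [0.893, 3.009, -0.001]
wrist_force: [0.9, -3.6, -3.9]
width: 0.225
```

```bash
python3 st.py
```

```text
35.35 q6 -0.7814531676202936 [0.5215 0.1364 0.109 ] yawx 146.93521350058822 zax [ 0.0023 -0.0015 -1.    ] F [ 0.8727 -3.5656 -3.852 ] M [-0.6032 -0.0932  0.137 ] tq6 0.07217502454295754 19.191152938790076
```

>>> step_arm(motion=[[[0.01,0.0004,0.0006,0,0,0,-0.5],[0.01,0.0008,0.0013,0,0,0,-1],[0.01,0.0013,0.0019,0,0,0,-1.5],[0.01,0.0017,0.0025,0,0,0,-2],[0.01,0.0022,0.0031,0,0,0,-2.5],[0.01,0.0026,0.0038,0,0,0,-3],[0.01,0.003,0.0044,0,0,0,-3.5],[0.01,0.0035,0.0051,0,0,0,-4]]])

```text
time: 36.35
tool_pos: [0.5249, 0.1412, 0.1089]
tcp_rot: [0.998, 2.976, -0.003]
wrist_force: [0.7, -5.5, -3.7]
width: 0.224
```

```bash
cat > sp3.py <<'E'
from h import *
import sys
z=np.load(sys.argv[1]+".npz"); P,uv=cloud("wrist",z["d"],T=z["T"])
s=read_state(); M=R.from_rotvec(s["tcp_rot"]).as_matrix(); L=(P-s["tool_pos"])@M
m=(abs(L[:,1])<.035)&(L[:,0]>.02)&(L[:,0]<.11)&(abs(L[:,2])<.015); L=L[m]; C=[]
for lo in np.arange(.02,.105,.005):
    k=(L[:,0]>=lo)&(L[:,0]<lo+.005); y=L[k][:,1]; C.append((lo+.0025,(np.percentile(y,.5)+np.percentile(y,99.5))/2))
C=np.array(C); p=np.polyfit(*C.T,1); yaw=np.degrees(np.arctan2(M[1,0],M[0,0]))
print("slope deg(tool)",np.degrees(p[0]),"y0",p[1],"spanner yaw",yaw-np.degrees(p[0])-180, "jaw lateral tool-y at -86",np.polyval(p,-.086))
E
python3 st.py; python3 look.py w9 >/dev/null; python3 sp3.py w9
python3 - <<'E'
from h import *
T=None
im,d=read_camera("top"); cv2.imwrite("pics/t9.png",cv2.resize(im[130:210,230:350],None,fx=6,fy=6,interpolation=cv2.INTER_CUBIC))
E
```

```text
36.35 q6 -0.7031737970117354 [0.5249 0.1412 0.1089] yawx 142.92954738024247 zax [ 0.002  -0.0025 -1.    ] F [ 0.7084 -5.4586 -3.6622] M [-0.9076 -0.0973  0.3   ] tq6 0.20924650132656097 19.123995981455497
slope deg(tool) -0.543823472857758 y0 0.0005466886869497623 spanner yaw -36.54688480998112 jaw lateral tool-y at -86 0.001362958559935581
```

View pics/t9.png

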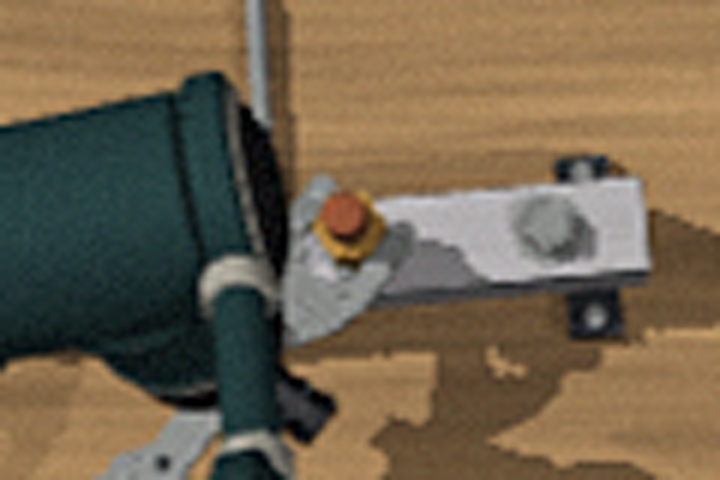

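>>> step_arm(motion=[[[0.01,0,0,0,0,0,0],[0.01,0,0,0,0,0,0],[0.01,-0.0012,-0.0017,0,0,0,1.35],[0.01,-0.0024,-0.0034,0,0,0,2.7],[0.01,-0.0035,-0.0051,0,0,0,4.05],[0.01,-0.0047,-0.0068,0,0,0,5.4],[0.01,-0.0047,-0.0068,0,0,0,5.4],[0.01,-0.0047,-0.0068,0,0,0,5.4]]])

```text
time: 37.45
tool_pos: [0.5206, 0.1347, 0.1091]
tcp_rot: [0.856, 3.019, -0.001]
wrist_force: [1.7, -1.0, -4.0]
width: 0.225
```

```bash
python3 st.py; python3 look.py w10 >/dev/null; python3 sp3.py w10
```

```text
37.45 q6 -0.8080949686798834 [0.5206 0.1347 0.1091] yawx 148.32882601350397 zax [ 0.003  -0.0018 -1.    ] F [ 1.6596 -1.0231 -3.9547] M [-0.167  -0.3131  0.019 ] tq6 0.01873981032986194 19.224173706037778
slope deg(tool) -0.09568096552753189 y0 0.0006471797783375232 spanner yaw -31.575563757745925 jaw lateral tool-y at -86 0.000790795296012589
```

>>> step_arm(motion=[[[0.01,-0.0026,0.0016,0,0,0,0],[0.01,-0.0055,0.0034,0,0,0,0],[0.01,-0.0085,0.0052,0,0,0,0],[0.01,-0.0115,0.0071,0,0,0,0],[0.01,-0.0145,0.0089,0,0,0,0],[0.01,-0.0175,0.0107,0,0,0,0],[0.01,-0.0205,0.0126,0,0,0,0],[0.01,-0.0205,0.0126,0,0,0,0]]])

```text
time: 38.5
tool_pos: [0.4997, 0.1474, 0.109]
tcp_rot: [0.856, 3.019, -0.002]
wrist_force: [-0.2, -0.1, -4.3]
width: 0.227
```

```bash
python3 st.py
```

```text
38.5 q6 -0.7760522063733986 [0.4997 0.1474 0.109 ] yawx 148.34549252221888 zax [ 0.0027 -0.0019 -1.    ] F [-0.1948 -0.1257 -4.338 ] M [ 0.0118 -0.0018  0.0054] tq6 0.017737902235239744 19.37162440219387
```

No side force. I'll back out the rest of the way and return to the rest.

>>> step_arm(motion=[[[0.01,-0.006,0.0037,0,0,0,0],[0.01,-0.013,0.008,0,0,0,0],[0.01,-0.021,0.0129,0,0,0,0],[0.01,-0.032,0.0197,0,0,0,0],[0.01,-0.036,0.022,0.01,0,0,0],[0.01,-0.036,0.022,0.05,0,0,0],[0.01,-0.034,0.01,0.09,0,0,2],[0.01,-0.03,-0.03,0.09,0,0,5]]])

```text
time: 39.5
tool_pos: [0.4732, 0.1189, 0.2047]
tcp_rot: [0.714, 3.046, 0.006]
wrist_force: [1.4, -0.2, -4.2]
width: 0.224
```

```bash
python3 st.py
```

```text
39.5 q6 -0.9133488240938185 [0.4732 0.1189 0.2047] yawx 153.62396767742993 zax [ 0.0133  0.0009 -0.9999] F [ 1.3644 -0.1769 -4.195 ] M [-0.074  -0.0721  0.0435] tq6 1.3183445110917091 19.164949902879975
```

>>> step_arm(motion=[[[0.01,0.006,-0.045,0,0,0,1.5],[0.01,0.013,-0.098,0,0,0,3],[0.01,0.02,-0.151,0,0,0,4.5],[0.01,0.027,-0.204,0,0,0,6],[0.01,0.034,-0.257,0,0,0,7.5],[0.01,0.041,-0.31,0,0,0,9],[0.01,0.048,-0.363,-0.01,0,0,10.5],[0.01,0.053,-0.4015,-0.03,0,0,11.7]]])

```text
time: 40.5
tool_pos: [0.5275, -0.2856, 0.1767]
tcp_rot: [0.4, 3.099, 0.005]
wrist_force: [0.7, 0.8, -3.8]
width: 0.222
```

>>> step_arm(motion=[[[0.01,0,0,0,0,0,0],[0.01,0,0,-0.03,0,0,0],[0.01,0,0,-0.06,0,0,0],[0.01,0,0,-0.09,0,0,0],[0.01,0,0,-0.1,0,0,0],[0.01,0,0,-0.1,0,0,0],[0.01,0,0,-0.1,0,0,0],[0.01,0,0,-0.1,0,0,0]]])

```text
time: 41.5
tool_pos: [0.5286, -0.2861, 0.0784]
tcp_rot: [0.399, 3.097, 0.003]
wrist_force: [0.9, -0.9, -4.3]
width: 0.228
```

```bash
python3 st.py
```

```text
41.5 q6 -1.864311998691394 [ 0.5286 -0.2861  0.0784] yawx 165.30715931538327 zax [ 0.0192 -0.0006 -0.9998] F [ 0.8988 -0.8524 -4.2841] M [-0.0255 -0.0262  0.0005] tq6 0.001148495684901718 19.509097035902656
```

>>> step_arm(motion=[[[0.01,-0.0026,0.0035,0,0,1.1,0],[0.01,-0.0026,0.0035,-0.012,0,1.1,0],[0.01,-0.0026,0.0035,-0.022,0,1.1,0],[0.01,-0.0026,0.0035,-0.0255,0,1.1,0],[0.01,-0.0026,0.0035,-0.026,0,1.1,0],[0.05,-0.0026,0.0035,-0.026,0,1.1,0],[0.05,-0.0026,0.0035,-0.026,0,1.1,0],[0.05,-0.0026,0.0035,-0.026,0,1.1,0]]])

```text
time: 42.5
tool_pos: [0.5266, -0.2829, 0.053]
tcp_rot: [0.402, 3.114, -0.002]
wrist_force: [-1.2, 0.3, 0.2]
width: 0.584
```

>>> step_arm(motion=[[[0.05,0,0,0,0,0,0],[0.05,0,0,0.03,0,0,0],[0.05,0,0,0.08,0,0,0],[0.05,0,0,0.13,0,0,0],[0.05,0,0,0.17,0,0,0],[0.05,0,0,0.2,0,0,0],[0.05,0,0,0.2,0,0,0],[0.05,0,0,0.2,0,0,0]]])

```text
time: 43.5
tool_pos: [0.5261, -0.2827, 0.2521]
tcp_rot: [0.402, 3.115, -0.001]
wrist_force: [0.4, -0.5, -0.7]
width: 0.586
```

```bash
python3 look.py w11; python3 sp.py w11 | egrep "yaw|orig"
python3 - <<'E'
from h import *
np.set_printoptions(precision=4,suppress=True)
z=np.load("w11.npz"); P,uv=cloud("wrist",z["d"],T=z["T"])
k=(P[:,0]>.35)&(P[:,0]<.68)&(P[:,1]>-.45)&(P[:,1]<-.1)&(P[:,2]>.0465)&(P[:,2]<.056); q=P[k]
print("tilt",np.linalg.lstsq(np.c_[q[:,:2]-[.52,-.28],np.ones(len(q))],q[:,2],rcond=None)[0])
E
```

```text
43.5 [-0.5345  0.1184  1.7778 -0.0004  1.2447 -1.8487] [ 0.5261 -0.2827  0.2521] [ 0.4017  3.1154 -0.0009] F [ 0.4333 -0.4974 -0.6693] M [-0.0186  0.0159 -0.003 ] 0.5857289309768527
yaw -14.949856 line pt [ 0.5    -0.2752] z 0.04858430271753966 t [-0.0982 -0.0971  0.1284  0.1299]
origin [ 0.5153 -0.2793] grip [ 0.525  -0.2819]
tilt [0.0012 0.0019 0.0486]
```

Spanner is back as before. Look at the nut again.

>>> step_arm(motion=[[[0.05,0.01,0.055,0.005,0,0,0],[0.05,0.02,0.11,0.01,0,0,0],[0.05,0.031,0.165,0.02,0,0,0],[0.05,0.042,0.22,0.03,0,0,0],[0.05,0.053,0.275,0.03,0,0,0],[0.05,0.063,0.33,0.03,0,0,0],[0.05,0.07,0.37,0.03,0,0,0],[0.05,0.07,0.37,0.03,0,0,0]]])

```text
time: 44.55
tool_pos: [0.5949, 0.0903, 0.2788]
tcp_rot: [-0.395, -3.112, 0.0]
wrist_force: [0.4, -0.0, 0.3]
width: 0.59
```

```bash
python3 look.py w12; python3 nut.py w12
python3 - <<'E'
from h import *
# finer: per-flat fit on ortho edge via hull, median plane refinement
from scipy.optimize import minimize
for n in ["w1","w2","w7","w12"]:
    z=np.load(n+".npz"); P,uv=cloud("wrist",z["d"],T=z["T"])
    m=(np.hypot(P[:,0]-.596,P[:,1]-.0887)<.03)&(abs(P[:,2]-.115)<.003); q=P[m][:,:2]
    h=cv2.convexHull(q.astype(np.float32))[:,0]
    def cost(p):
        ks=np.radians(p[2]+60*np.arange(6)); N=np.c_[np.cos(ks),np.sin(ks)]
        d=(h-p[:2]/1e3)@N.T; return np.mean((d.max(1)*1e3-16)**2)
    r=min((minimize(cost,[596,88.7,a],method="Nelder-Mead") for a in range(0,60,10)),key=lambda r:r.fun); print(n,r.x[:2],r.x[2]%60,r.fun)
E
```

```text
44.55 [ 0.1088  0.1145  1.7329  0.001   1.2991 -1.2099] [0.5949 0.0903 0.2788] [-0.3948 -3.1117  0.0003] F [ 0.3811 -0.04    0.3089] M [-0.0396  0.0222 -0.0586] 0.5901328681789659
tail 432 ((0.5958465337753296, 0.08851238340139389), 0.011049420572817326) 0.14043300845011053
[  3  12  10  15  13  13  12  13  15  13  15 126 251  18  11  12   9   9
  16  12]
nut top 383 [0.5904 0.0901 0.1145] ((0.5960322618484497, 0.0887988805770874), 0.018239203840494156)
[(np.float64(0.09605194196406996), np.float64(7.0), [np.float64(32.2), np.float64(31.9), np.float64(31.9)]), (np.float64(0.0960982109155969), np.float64(8.0), [np.float64(32.3), np.float64(32.1), np.float64(31.8)]), (np.float64(0.09633004883519525), np.float64(6.0), [np.float64(32.1), np.float64(32.1), np.float64(32.1)]), (np.float64(0.09637894445443934), np.float64(9.0), [np.float64(32.3), np.float64(32.3), np.float64(31.8)])]
w1 [596.1812368   88.62181275] 1.2487416153172544 0.04309923843985546
w2 [596.40599543  88.493528  ] 56.9776229585595 0.07119073718755461
w7 [596.07688742  88.67681507] 9.711074700887098 0.0792707045800977
w12 [595.99318277  88.75031712] 7.445350474543858 0.033361336661817446
```

The nut stands at about 7.5°, nearly unchanged. So the jaw winds up about 14° under load, and the nut is only about 47–53° past the stop. There is time for one more pass, with the spanner taken about 9° further.

>>> step_arm(motion=[[[0.05,-0.011,-0.06,0,0,0,0],[0.05,-0.022,-0.12,0,0,0,0],[0.05,-0.033,-0.18,0,0,0,0],[0.05,-0.044,-0.24,-0.02,0,0,0],[0.05,-0.055,-0.3,-0.06,0,0,0],[0.05,-0.065,-0.355,-0.11,0,0,0],[0.05,-0.069,-0.373,-0.16,0,0,0],[0.05,-0.069,-0.373,-0.18,0,0,0]]])

```text
time: 45.6
tool_pos: [0.5218, -0.2865, 0.0948]
tcp_rot: [-0.403, -3.105, -0.0]
wrist_force: [0.2, 0.1, -0.8]
width: 0.588
```

```bash
python3 st.py
```

```text
45.6 q6 -1.8519245163432756 [ 0.5218 -0.2865  0.0948] yawx 165.21132753605937 zax [-0.0101  0.0016 -0.9999] F [ 0.2399  0.1135 -0.7764] M [ 0.0237 -0.0047 -0.035 ] tq6 -0.01715689490083605 50.22624229316233
```

>>> step_arm(motion=[[[0.05,0.0036,0.0041,-0.015,0,-0.58,0],[0.05,0.0036,0.0041,-0.035,0,-0.58,0],[0.05,0.0036,0.0041,-0.0435,0,-0.58,0],[0.05,0.0036,0.0041,-0.0435,0,-0.58,0],[0.01,0.0036,0.0041,-0.0435,0,-0.58,0],[0.01,0.0036,0.0041,-0.0435,0,-0.58,0],[0.01,0.0036,0.0041,-0.0435,0,-0.58,0],[0.01,0.0036,0.0041,-0.0435,0,-0.58,0]]], newtons=115)

```text
time: 46.6
tool_pos: [0.5264, -0.2827, 0.0529]
tcp_rot: [0.404, 3.114, 0.001]
wrist_force: [-2.7, 0.8, 5.0]
width: 0.229
```

>>> step_arm(motion=[[[0.01,0,0,0.03,0,0,0],[0.01,-0.003,0.02,0.08,0,0,0],[0.01,-0.012,0.075,0.12,0,0,-1],[0.01,-0.02,0.13,0.13,0,0,-2],[0.01,-0.029,0.188,0.13,0,0,-3],[0.01,-0.038,0.246,0.13,0,0,-4],[0.01,-0.047,0.304,0.13,0,0,-5],[0.01,-0.055,0.36,0.13,0,0,-6]]])

```text
time: 47.6
tool_pos: [0.4701, 0.079, 0.1824]
tcp_rot: [0.567, 3.088, 0.001]
wrist_force: [1.0, -0.6, -4.1]
width: 0.225
```

>>> step_arm(motion=[[[0.01,-0.005,0.03,0,0,0,-0.7],[0.01,-0.011,0.06,0,0,0,-1.3],[0.01,-0.011,0.064,-0.01,0,0,-1.3],[0.01,-0.011,0.064,-0.05,0,0,-1.3],[0.01,-0.011,0.064,-0.072,0,0,-1.3],[0.01,-0.011,0.064,-0.073,0,0,-1.3],[0.01,-0.011,0.064,-0.073,0,0,-1.3],[0.01,-0.011,0.064,-0.073,0,0,-1.3]]])

```text
time: 48.6
tool_pos: [0.4603, 0.143, 0.1107]
tcp_rot: [0.602, 3.079, 0.002]
wrist_force: [-0.9, 0.3, -3.7]
width: 0.222
```

```bash
python3 st.py; python3 look.py w13>/dev/null; python3 sp3.py w13
```

```text
48.6 q6 -0.934750867794998 [0.4603 0.143  0.1107] yawx 157.8849835660138 zax [ 0.0043  0.0007 -1.    ] F [-0.8895  0.2732 -3.6936] M [-0.0151 -0.0653 -0.0006] tq6 -0.0018782245024340227 18.980712298822368
slope deg(tool) -0.14283110052486192 y0 0.000453269625729758 spanner yaw -21.971076055336 jaw lateral tool-y at -86 0.0006676567018726603
```

>>> step_arm(motion=[[[0.01,0.009,-0.0036,0,0,0,0],[0.01,0.018,-0.0073,0,0,0,0],[0.01,0.026,-0.0105,0,0,0,0],[0.01,0.034,-0.0138,0,0,0,0],[0.01,0.042,-0.017,0,0,0,0],[0.01,0.049,-0.0198,0,0,0,0],[0.01,0.0529,-0.0214,0,0,0,0],[0.01,0.0529,-0.0214,0,0,0,0]]])

```text
time: 49.65
tool_pos: [0.5134, 0.1216, 0.1106]
tcp_rot: [0.602, 3.079, 0.002]
wrist_force: [0.2, 0.6, -3.9]
width: 0.224
```

>>> step_arm(motion=[[[0.01,0.0012,0.0028,0,0,0,-2],[0.01,0.0025,0.0057,0,0,0,-4],[0.01,0.004,0.0085,0,0,0,-6],[0.01,0.0054,0.0112,0,0,0,-8],[0.01,0.0087,0.0165,0,0,0,-12],[0.01,0.0105,0.019,0,0,0,-14],[0.01,0.0123,0.0216,0,0,0,-16],[0.01,0.0142,0.024,0,0,0,-18]]])

```text
time: 50.65
tool_pos: [0.5263, 0.1453, 0.1102]
tcp_rot: [1.076, 2.949, -0.002]
wrist_force: [-2.2, -1.2, -3.3]
width: 0.224
```

```bash
python3 st.py; python3 look.py w14>/dev/null; python3 sp3.py w14
```

```text
50.65 q6 -0.6445584349997273 [0.5263 0.1453 0.1102] yawx 139.91994130286224 zax [ 0.0017 -0.002  -1.    ] F [-2.2029 -1.2147 -3.3477] M [-0.2682  0.2271  0.5015] tq6 0.1890407782047987 19.164054652325273
slope deg(tool) -0.9364422214132326 y0 0.00038390279707193627 spanner yaw -39.214936977714416 jaw lateral tool-y at -86 0.0017894867986500925
```

>>> step_arm(motion=[[[0.01,0.001,0.0012,0,0,0,-1],[0.01,0.002,0.0024,0,0,0,-2],[0.01,0.0031,0.0036,0,0,0,-3],[0.01,0.0042,0.0048,0,0,0,-4],[0.01,0.0052,0.0059,0,0,0,-5],[0.01,0.0063,0.007,0,0,0,-6],[0.01,0.0063,0.007,0,0,0,-6],[0.01,0.0063,0.007,0,0,0,-6]]])

```text
time: 51.7
tool_pos: [0.5327, 0.1524, 0.1102]
tcp_rot: [1.23, 2.888, -0.002]
wrist_force: [-1.4, -3.1, -3.8]
width: 0.227
```

```bash
python3 st.py; python3 look.py w15>/dev/null; python3 sp3.py w15
```

```text
51.7 q6 -0.5285428708500367 [0.5327 0.1524 0.1102] yawx 133.84722231451497 zax [ 0.0016 -0.0021 -1.    ] F [-1.3817 -3.083  -3.8262] M [-0.5043  0.2312  0.4446] tq6 0.40266447700560093 19.353367855341972
slope deg(tool) -0.7841463060360327 y0 0.000718797664938687 spanner yaw -45.36841622388843 jaw lateral tool-y at -86 0.0018957880626991545
```

>>> step_arm(motion=[[[0.01,-0.0014,-0.002,0,0,0,1.6],[0.01,-0.0029,-0.004,0,0,0,3.3],[0.01,-0.0043,-0.0061,0,0,0,5],[0.01,-0.0057,-0.0081,0,0,0,6.7],[0.01,-0.0072,-0.0102,0,0,0,8.4],[0.01,-0.0086,-0.0122,0,0,0,10],[0.01,-0.0086,-0.0122,0,0,0,10],[0.01,-0.0086,-0.0122,0,0,0,10]]])

```text
time: 52.75
tool_pos: [0.5242, 0.1403, 0.1102]
tcp_rot: [0.974, 2.984, -0.001]
wrist_force: [-1.8, 0.8, -4.0]
width: 0.224
```

```bash
python3 st.py; python3 look.py w16>/dev/null; python3 sp3.py w16
```

```text
52.75 q6 -0.7214549763846293 [0.5242 0.1403 0.1102] yawx 143.83488273245283 zax [ 0.0021 -0.0016 -1.    ] F [-1.8464  0.7548 -3.9992] M [0.2456 0.2485 0.0625] tq6 0.04475852125324309 19.165028257421895
slope deg(tool) -0.17264458371745695 y0 0.0005985784331807365 spanner yaw -35.989945461251864 jaw lateral tool-y at -86 0.0008577150454387334
```

>>> step_arm(motion=[[[0.01,-0.0032,0.0024,0,0,0,0],[0.01,-0.0065,0.0047,0,0,0,0],[0.01,-0.0105,0.0076,0,0,0,0],[0.01,-0.0162,0.0118,0,0,0,0],[0.01,-0.0227,0.0165,0,0,0,0],[0.01,-0.0308,0.0224,0,0,0,0],[0.01,-0.0405,0.0294,0,0,0,0],[0.01,-0.051,0.037,0,0,0,0]]])

```text
time: 53.8
tool_pos: [0.4724, 0.1778, 0.1102]
tcp_rot: [0.974, 2.984, -0.001]
wrist_force: [-0.6, 0.4, -5.1]
width: 0.226
```

>>> step_arm(motion=[[[0.01,-0.002,0.001,0.03,0,0,2],[0.01,-0.002,-0.01,0.08,0,0,6],[0.01,0.005,-0.065,0.09,0,0,10],[0.01,0.012,-0.12,0.09,0,0,14],[0.01,0.019,-0.178,0.09,0,0,17],[0.01,0.026,-0.236,0.09,0,0,19],[0.01,0.033,-0.294,0.09,0,0,20.5],[0.01,0.04,-0.352,0.08,0,0,21.4]]])

```text
time: 54.8
tool_pos: [0.513, -0.1757, 0.1912]
tcp_rot: [0.402, 3.11, -0.001]
wrist_force: [1.4, 0.3, -4.1]
width: 0.224
```

```bash
python3 st.py
```

```text
54.8 q6 -1.6903283969740992 [ 0.513  -0.1757  0.1912] yawx 165.2757919584899 zax [ 0.0052 -0.0015 -1.    ] F [ 1.3638  0.2898 -4.0573] M [ 0.0632 -0.0872  0.004 ] tq6 0.9176651760935783 19.094216404000942
```

>>> step_arm(motion=[[[0.01,0.006,-0.05,0,0,0,0],[0.01,0.011,-0.09,-0.01,0,0,0],[0.01,0.0125,-0.106,-0.04,0,0,0],[0.01,0.0125,-0.106,-0.08,0,0,0],[0.01,0.0125,-0.106,-0.105,0,0,0],[0.01,0.0125,-0.106,-0.111,0,0,0],[0.01,0.0125,-0.106,-0.111,0,0,0],[0.01,0.0125,-0.106,-0.111,0,0,0]]])

```text
time: 55.8
tool_pos: [0.5268, -0.2822, 0.082]
tcp_rot: [0.401, 3.108, -0.003]
wrist_force: [-0.3, 0.3, -4.0]
width: 0.224
```

```bash
python3 st.py
```

```text
55.8 q6 -1.8493265297589965 [ 0.5268 -0.2822  0.082 ] yawx 165.29536542838608 zax [ 0.0079 -0.0031 -1.    ] F [-0.2843  0.3487 -3.9967] M [ 0.0089 -0.0438  0.0139] tq6 0.0019088494445895776 19.164690977486252
```

>>> step_arm(motion=[[[0.01,-0.0005,-0.0003,-0.012,0.18,0.45,0],[0.01,-0.0005,-0.0003,-0.022,0.18,0.45,0],[0.01,-0.0005,-0.0003,-0.0285,0.18,0.45,0],[0.01,-0.0005,-0.0003,-0.0295,0.18,0.45,0],[0.01,-0.0005,-0.0003,-0.0295,0.18,0.45,0],[0.05,-0.0005,-0.0003,-0.0295,0.18,0.45,0],[0.05,-0.0005,-0.0003,-0.0295,0.18,0.45,0],[0.05,-0.0005,-0.0003,-0.0295,0.18,0.45,0]]])

```text
time: 56.8
tool_pos: [0.5267, -0.2827, 0.0526]
tcp_rot: [0.402, 3.115, -0.0]
wrist_force: [-0.5, -0.9, -0.1]
width: 0.585
```

>>> step_arm(motion=[[[0.05,0,0,0,0,0,0],[0.05,0,0,0.03,0,0,0],[0.05,0,0,0.08,0,0,0],[0.05,0,0,0.13,0,0,0],[0.05,0,0,0.17,0,0,0],[0.05,0,0,0.2,0,0,0],[0.05,0,0,0.2,0,0,0],[0.05,0,0,0.2,0,0,0]]])

```text
time: 57.8
tool_pos: [0.5262, -0.2824, 0.2516]
tcp_rot: [-0.402, -3.115, -0.0]
wrist_force: [-0.6, 0.2, -0.5]
width: 0.581
```

```bash
python3 look.py w17; python3 sp.py w17 | egrep "yaw|orig"
```

```text
57.8 [-0.5343  0.1194  1.7778  0.0001  1.2449 -1.8485] [ 0.5262 -0.2824  0.2516] [-0.402  -3.1153 -0.0005] F [-0.5803  0.237  -0.4583] M [ 0.0097  0.0191 -0.0101] 0.581485695191571
yaw -14.883364 line pt [ 0.521  -0.2805] z 0.04859902982710679 t [-0.1198 -0.1192  0.1061  0.1074]
origin [ 0.5151 -0.2789] grip [ 0.5247 -0.2815]
```

>>> step_arm(motion=[[[0.05,0.01,0.055,0.005,0,0,0],[0.05,0.02,0.11,0.01,0,0,0],[0.05,0.031,0.165,0.02,0,0,0],[0.05,0.042,0.22,0.03,0,0,0],[0.05,0.053,0.275,0.03,0,0,0],[0.05,0.063,0.33,0.03,0,0,0],[0.05,0.07,0.37,0.03,0,0,0],[0.05,0.07,0.37,0.03,0,0,0]]])

```text
time: 58.85
tool_pos: [0.595, 0.0906, 0.2783]
tcp_rot: [-0.395, -3.111, -0.001]
wrist_force: [-0.0, -0.5, -0.0]
width: 0.588
```

```bash
python3 look.py w18; python3 nut.py w18
python3 - <<'E'
from h import *
def f(n):
    z=np.load(n+".npz"); im=z["im"]; T=z["T"]; c=get_calibration("wrist"); K=np.array(c["K"],float);D=np.array(c["dist_coeffs"],float)
    Ti=np.linalg.inv(T); N=390; g=np.linspace(-.03,.03,N); X,Y=np.meshgrid(g,-g); P=np.stack([X+.596,Y+.0887,np.full_like(X,.1150)],-1).reshape(-1,3)
    p=cv2.projectPoints(P,cv2.Rodrigues(Ti[:3,:3])[0],Ti[:3,3],K,D)[0].reshape(N,N,2).astype(np.float32)
    return cv2.remap(im,p[...,0],p[...,1],cv2.INTER_CUBIC)
def hexo(o,ang,col):
    cv2.polylines(o,[np.int32([(195+120.1*np.cos(np.radians(ang+30+60*k)),195-120.1*np.sin(np.radians(ang+30+60*k))) for k in range(6)])],True,col,1)
a=f("w12"); b=f("w18"); hexo(a,7.5,(255,0,0)); hexo(b,58,(255,0,0)); cv2.imwrite("pics/hx2.png",np.hstack([a,b]))
E
```

```text
58.85 [ 0.1086  0.1153  1.7329  0.0021  1.2987 -1.2101] [0.595  0.0906 0.2783] [-0.3951 -3.1109 -0.0011] F [-0.0099 -0.5217 -0.0456] M [-0.0182 -0.0356 -0.028 ] 0.5876234860337921
tail 433 ((0.5957828164100647, 0.08869321644306183), 0.0109496358782053) 0.14034112661395598
[  5  13  16   9  14  10  14  14  11  16  12 139 244  16  10  11  13   9
  12  11]
nut top 395 [0.5906 0.0905 0.1144] ((0.5959974527359009, 0.08868119865655899), 0.01806732453405857)
[(np.float64(0.09629912355329612), np.float64(0.0), [np.float64(32.0), np.float64(32.1), np.float64(32.2)]), (np.float64(0.09633157144560622), np.float64(1.0), [np.float64(32.2), np.float64(32.0), np.float64(32.2)]), (np.float64(0.09661614137367186), np.float64(59.0), [np.float64(32.3), np.float64(32.4), np.float64(31.9)]), (np.float64(0.09675730109796069), np.float64(2.0), [np.float64(32.3), np.float64(32.1), np.float64(32.3)])]
```

View pics/hx2.png

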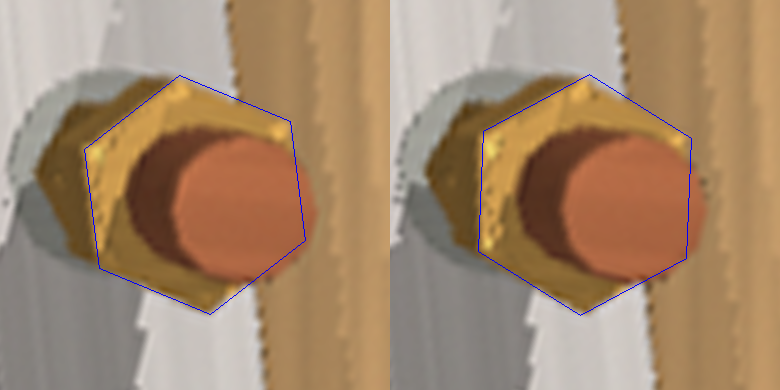

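The nut is now at about 0° (mod 60), some 55° on from its finger-tight release, so about 55–63° past the stop. The spanner is flat on its rest and the arm is clear. Handing in.

```bash
python3 -c "
from workcell import *
print(finish_job(), read_state()['time'])"
```

```text
the job is handed in; nothing more can be done
the job is handed in; nothing more can be done
```

I ran the nut down, turned it on about one flat with the spanner, put the spanner back on its rest, and handed the job in at about 59 s. No verdict was reported.

- **Finger-tight:** with the gripper I turned the nut about 67° clockwise. In the last 8° step the torque jumped from 0.07 to 0.50 N m, so it went at most 8° past the stop.
- **One flat further:** this took three spells with the larger jaw, where I had planned one.
    - After the first, the camera showed the nut only about 46–54° past the stop, too near the lower limit.
    - The second, to the same spanner angle, barely moved it.
    - The third went about 9° further and moved it about 8°.
- **Last check of the nut:** the camera fit shows it about 55–57° on from where the gripper left it. Allowing for the unknown few degrees past the stop, that is roughly 55–63° past finger-tight.
- **Last check of the spanner:** before hand-in it measured in its starting place on the rest to within 1 mm, with its top surface at the same height as at the start. The arm was well clear.

**Disagreement:** the camera put the nut about 8° less far round than the spanner angle minus its 5° of play would suggest. I put this down to give in the jaw under load and went by the camera. Because of it, I can't be sure the nut was already inside the 46–74° window during the first spell; it was in the third.

I did not re-measure the bystanders at the end, but the arm's paths stayed clear of them.

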